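Strip a failed motor controller into its service trays

ROBOT

A 6-joint arm with a two-finger parallel gripper is mounted at the origin on a cart in front of the work surface, level with it; the furniture and walls round the work are solid. World frame = base frame: x ahead of the robot, y to its left, z up, the work surface at z = 0. Lengths are in m, angles in rad, forces in N, time in s.
With the tool pointing down it reaches from about 0.375 to 0.925 m from the base axis. Payload 5.7 kg.
Tool frame: the origin (TCP) lies between the finger pads; the fingertips stand 11 mm ahead of it and the grasp point (between the pads) lies 8 mm behind it (env.tip_reach is the distance from the TCP to the fingertips, in m); z points along the fingers, y is the line along which they close (so a half turn about z gives the same grasp; the last joint's range is limited). The gripper opens to 85 mm and grips with 20 to 120 N. Pads are 22 mm wide; open, the fingers measure 114 mm over their backs; the gripper's body (76 mm by 85 mm) begins 54 mm behind the grasp point. The pads swing forward as they close: fully open they stand 13 mm farther back than shut.
Start: joints at [1.21, 0.359, 1.51, -0, 1.272, -0.115], TCP at [0.146, 0.582, 0.242] pointing down, gripper open.
Joint ranges: [-2.97, 2.97], [-1.01, 2.36], [0.21, 2.38], [-0.96, 4.11], [0.2, 2.71], [-2.98, 2.98]. Speed limits (rad/s): [2.39, 2.39, 3.14, 3.14, 3.14, 3.14].

INTERFACE

Orientations are given as a 3x3 rotation matrix whose columns are the frame's x, y, z axes.
In Python, from workcell import monitor, imaging, workorder, env gives the robot as it stands. The module is installed in compiled form; this text tells all that it offers.
- The arm moves only by the tool drive_tool, never from a script. Its argument "moves" is a list of rows, each an object of numbers: "dx", "dy", "dz": the shift along the tool's x, y, z in m; "wx", "wy", "wz": the turn, a rotation vector about the tool's x, y, z in degrees. A call has 1 to 10 rows; each row is the pose to reach, as a shift and turn from the pose commanded when the call began, along the tool's axes at that moment; what a row does not reach only later rows make up. A row lasts 1/12 s, in which the tool goes at most 41.7 mm and 7.16 degrees, less where a joint would pass 70% of its speed; a pose out of reach is approached as far as the arm can. A call with a gripper value outside its range is refused whole. "fingers" is the closure, from 0 (fully open) to 1 (shut), set as the call begins (left out, the last holds). The fingers move at their own pace and stop on an object; the grip force is fixed at half the most. Time passes only in rows, so rows that repeat a pose let the fingers close. It gives the time, the measured TCP pose, the force, the opening and the grip force at its end, in the units of the state.
- monitor.get_obs(): the state, without advancing time (a new reading comes with each control period).
- imaging.capture(name): name is "scene" or "top" or "wrist"; returns the picture (480x640x3 uint8, blue, green, red); there is no depth.
- imaging.camera_params(name): a dict with "intrinsics" (3x3 intrinsics, pixels), "eye" and "rotation" of the camera in the world; the wrist camera has in their place "tool_from_camera" (4x4, takes a point from camera to tool coordinates, whose origin is the TCP and whose axes are the flange's). Camera axes: x right, y down, z forward; pixel columns grow to the right and rows downward; lengths in m; the calibration is good to about 2 mm. A picture is of the moment at which its call begins: read the wrist's pose just before it. camera_params takes no time and is no camera call.
- workorder.finish_job(): hands the job in; it is judged then, once.
The state is a dict: "t": time; "joint_positions": joint angles; "qvel": joint speeds; "joint_efforts": joint torques, N m; "ee_pos": TCP position; "ee_rot": TCP orientation; "contact_force": force on the tool from outside, world axes, zero at the start; "moment": the same for the moment, N m; "opening": opening from 0.0 (shut) to 1.0 (fully open); "finger_force": force on a finger pad.
Only numpy, scipy, OpenCV 4.12 (cv2) and the standard library are available. Lean on these libraries where they do the work, as an engineer would, in place of code of your own. Each camera call takes 0.05 s, during which the arm holds its last target. There are 200 camera calls.

TASK

The motor controller on its aluminium back plate has failed and its screws are already out: take its stack apart from the top down, one part at a time, and lay each part flat and right way up inside the rim of its own tray, lengthwise along the tray: fan in the yellow tray for testing, heat sink in the bare steel tray for degreasing, blue power board in the red scrap tray, green control board in the black tray for reuse. Set every part down gently instead of dropping it, and leave the dish of screws where it stands.

Things in the scene. Friction and masses are not known exactly. Their poses are not given: they have to be found in the camera images.
- fan: small square black cooling fan, 30 x 30 x 15 mm, 30 g, pale round hub; top of the stack, lying flat in the heat sink's notch, its underside 24 mm above the heat sink's origin, whose ends reach 4 mm above its underside. Origin: centre of its underside; z up (hub side). Grip it across y, 6 mm or more above its underside.
- heat_sink: bright aluminium heat sink, lengthwise fins, 52 (x) x 38 (y) x 28 mm, 130 g; the fan lies in its 34 mm wide, 24 mm high middle notch, 2 mm of play. Origin: centre of its underside, 24 mm above the power board's origin; x lengthwise, z up. Stands between that board's aluminium strips, which reach 10 mm above its underside: grip it across y, 14 mm or more above its underside.
- power_board: blue circuit board 78 (x) x 54 (y) mm, 110 g, on four 16 mm brass legs; a 60 mm long aluminium strip stands on each long edge, 18 to 34 mm above the feet: grip it across y by these, 54 mm apart. Origin: centre, at the feet, 8 mm above the control board's origin; x lengthwise, z up. Play 2 mm; the terminals beside it reach 12 mm above its feet.
- control_board: green circuit board 100 (x) x 62 (y) mm, 120 g, on four 6 mm brass legs, a 72 mm long bright green terminal strip on each long edge, 8 to 20 mm above the feet: grip it across y by these, 62 mm apart. Bottom of the stack: its feet stand on the back plate's 2 mm floor, play 2 mm. Origin: centre, at the feet; x lengthwise, z up.
- back_plate: folded aluminium back plate of the controller, 108 (x) x 72 (y) mm, 2 mm thick, with upturned ends 20 mm high and four low side tabs 10 mm high; the stack stands on it. Stays put. Origin: centre of its underside, on the bench; x along its length, z up.
- yellow_tray: yellow plastic tray, for parts to be tested; outside 54 x 54 mm, inside 48 x 48 mm, which is 9 mm more on every side than the fan; floor 3 mm thick, rim 3 mm thick with its top 8 mm above the bench. Stays put. Origin: centre of its underside, on the bench; x along its length, z up.
- steel_tray: bare grey steel tray with a ribbed floor, for parts to be degreased; outside 76 x 62 mm, inside 70 x 56 mm, which is 9 mm more on every side than the heat sink; floor 3 mm thick, rim 3 mm thick with its top 8 mm above the bench. Stays put. Origin: centre of its underside, on the bench; x along its length, z up.
- red_tray: red plastic tray, for scrap; outside 102 x 78 mm, inside 96 x 72 mm, which is 9 mm more on every side than the power board; floor 3 mm thick, rim 3 mm thick with its top 8 mm above the bench. Stays put. Origin: centre of its underside, on the bench; x along its length, z up.
- black_tray: black antistatic plastic tray, for boards kept for reuse; outside 124 x 86 mm, inside 118 x 80 mm, which is 9 mm more on every side than the control board; floor 3 mm thick, rim 3 mm thick with its top 8 mm above the bench. Stays put. Origin: centre of its underside, on the bench; x along its length, z up.
- screw_dish: loose round steel dish of screws, 87 mm across, 20 mm high; a bystander. Origin: centre of its underside.
Things that resemble listed ones, but are neither listed nor needed, are in the scene too. There is more than one size of the fan; the one meant has the size given above.

How it is judged:
On the way, in this order (a step that is already met when the one before it is completed fails the run):
1. the fan lies released in its tray, everything under it still on the back plate (horizontal distance between fan and yellow_tray below 0.014 m and z of fan in the frame of yellow_tray between 0 and 0.006 m and angle between fan's own z axis and vertical below 0.1 rad and linear speed of fan below 0.02 m/s and angular speed of fan below 0.2 rad/s and contact force between the fingers and fan below 0.05 N and horizontal distance between each of heat_sink, power_board, control_board and back_plate below 0.02 m), for 0.2 s.
2. the heat sink lies released in its tray, everything under it still on the back plate (horizontal distance between heat_sink and steel_tray below 0.014 m and z of heat_sink in the frame of steel_tray between 0 and 0.006 m and angle between heat_sink's own z axis and vertical below 0.1 rad and angle between the x axis of heat_sink and the x axis of steel_tray, either way round below 0.4 rad and linear speed of heat_sink below 0.02 m/s and angular speed of heat_sink below 0.2 rad/s and contact force between the fingers and heat_sink below 0.05 N and horizontal distance between each of power_board, control_board and back_plate below 0.02 m), for 0.2 s.
3. the power board lies released in its tray, everything under it still on the back plate (horizontal distance between power_board and red_tray below 0.014 m and z of power_board in the frame of red_tray between 0 and 0.006 m and angle between power_board's own z axis and vertical below 0.1 rad and angle between the x axis of power_board and the x axis of red_tray, either way round below 0.4 rad and linear speed of power_board below 0.02 m/s and angular speed of power_board below 0.2 rad/s and contact force between the fingers and power_board below 0.05 N and horizontal distance between control_board and back_plate below 0.02 m), for 0.2 s.
4. the control board lies released in its tray (horizontal distance between control_board and black_tray below 0.014 m and z of control_board in the frame of black_tray between 0 and 0.006 m and angle between control_board's own z axis and vertical below 0.1 rad and angle between the x axis of control_board and the x axis of black_tray, either way round below 0.4 rad and linear speed of control_board below 0.02 m/s and angular speed of control_board below 0.2 rad/s and contact force between the fingers and control_board below 0.05 N), for 0.2 s.
At the end, for the whole second after the job is handed in: Each part lies released and at rest inside its own tray: centre within 14 mm of the tray's centre, standing on the tray's floor (within 3 mm), tilted less than 0.1 rad, the three long parts lengthwise within 0.4 rad either way round; the dish of screws is within 30 mm of where it stood (all of step 4 and horizontal distance between fan and yellow_tray below 0.014 m and z of fan in the frame of yellow_tray between 0 and 0.006 m and angle between each of fan, heat_sink, power_board's own z axis and vertical below 0.1 rad and linear speed of each of fan, heat_sink, power_board below 0.02 m/s and angular speed of each of fan, heat_sink, power_board below 0.2 rad/s and contact force between the fingers and fan below 0.05 N and horizontal distance between heat_sink and steel_tray below 0.014 m and z of heat_sink in the frame of steel_tray between 0 and 0.006 m and angle between the x axis of heat_sink and the x axis of steel_tray, either way round below 0.4 rad and contact force between the fingers and heat_sink below 0.05 N and horizontal distance between power_board and red_tray below 0.014 m and z of power_board in the frame of red_tray between 0 and 0.006 m and angle between the x axis of power_board and the x axis of red_tray, either way round below 0.4 rad and contact force between the fingers and power_board below 0.05 N and distance of screw_dish from where it was at the start of the episode below 0.03 m); the robot touches nothing.
It fails at once if a part is dropped: it falls freely at more than 0.7 m/s (about 25 mm of fall) ((linear speed of fan above 0.7 m/s and contact force between anything else and fan below 0.02 N) or (linear speed of heat_sink above 0.7 m/s and contact force between anything else and heat_sink below 0.02 N) or (linear speed of power_board above 0.7 m/s and contact force between anything else and power_board below 0.02 N) or (linear speed of control_board above 0.7 m/s and contact force between anything else and control_board below 0.02 N)).
It fails at once if the dish of screws is pushed more than 30 mm (distance of screw_dish from where it was at the start of the episode above 0.03 m).
It also fails if it takes over 109 s, if anything falls off the work surface, if the arm or the gripper's body presses on something with over 40 N, if the wrist force passes 120 N, or if a joint passes its speed limit or range.

## Working session

There is one attempt and no reset: what is moved stays moved. The work goes in short steps, Python scripts to look and compute and a tool call to move; the robot and the scene stay as the last step left them, time stands still between calls to the robot, and variables do not carry over. Pictures are saved under pics/ and viewed, at most 17 in all, crops included, and the job is handed in when it is done.

Besides the shell and the picture viewer there is one more tool, called after "Call:" by a JSON object that holds its "api" and its "payload", one argument or row to a line. drive_tool: Moves the arm, as the interface text tells. Its arguments: {"type":"object","properties":{"moves":{"type":"array"},"fingers":{"type":"number"}},"required":["moves"]}

```bash
mkdir -p pics; cat > h.py <<'E'
import numpy as np, cv2
from workcell import monitor, imaging, workorder, env
def cam(n,o=None):
    p=imaging.camera_params(n); K=np.array(p["intrinsics"])
    if n!="wrist": return K,np.array(p["eye"]),np.array(p["rotation"])
    T=np.array(p["tool_from_camera"]);R=np.array(o["ee_rot"])
    return K,np.array(o["ee_pos"])+R@T[:3,3],R@T[:3,:3]
def unproj(c,uv,z):
    K,e,R=c; d=(R@np.linalg.inv(K)@np.c_[np.atleast_2d(uv),np.ones(len(np.atleast_2d(uv)))].T).T
    return e+d*((z-e[2])/d[:,2:3])
def proj(c,P):
    K,e,R=c; q=(K@R.T@(np.atleast_2d(P)-e).T).T; return q[:,:2]/q[:,2:]
E
python3 - <<'E'
from h import *
for n in("scene","top","wrist"):
    o=monitor.get_obs(); c=cam(n,o); im=imaging.capture(n); cv2.imwrite(f"pics/{n}0.png",im); print(n,[np.round(x,4).tolist() for x in c])
print(np.round(o["ee_rot"],3),o["ee_pos"],o["t"],env.tip_reach)
E
```

```text
scene [[[579.1825, 0.0, 322.054], [0.0, 579.1825, 243.2001], [0.0, 0.0, 1.0]], [-0.3151, 0.8151, 0.5677], [[-0.6993, -0.2805, 0.6575], [-0.7147, 0.2911, -0.636], [-0.013, -0.9146, -0.4041]]]
top [[[471.5677, 0.0, 319.3677], [0.0, 471.5677, 236.1264], [0.0, 0.0, 1.0]], [0.3192, 0.0148, 0.9414], [[0.1126, -0.9733, 0.2], [-0.9936, -0.109, 0.0289], [-0.0064, -0.202, -0.9794]]]
wrist [[[386.9918, 0.0, 324.243], [0.0, 386.9918, 239.5803], [0.0, 0.0, 1.0]], [0.0692, 0.602, 0.3714], [[0.2435, 0.9229, 0.2984], [0.9699, -0.2314, -0.0759], [-0.001, 0.3079, -0.9514]]]
[[-0.97   0.243 -0.001]
 [ 0.243  0.97  -0.002]
 [ 0.    -0.002 -1.   ]] [0.14577958 0.58141914 0.24153435] 0.1 0.011
```

View pics/top0.png

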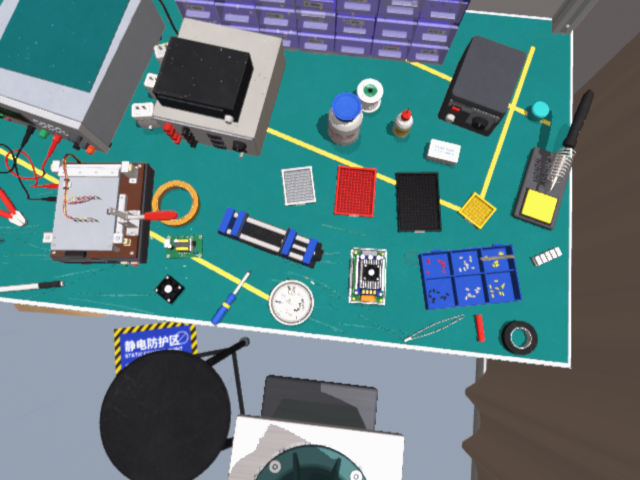

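View pics/scene0.png

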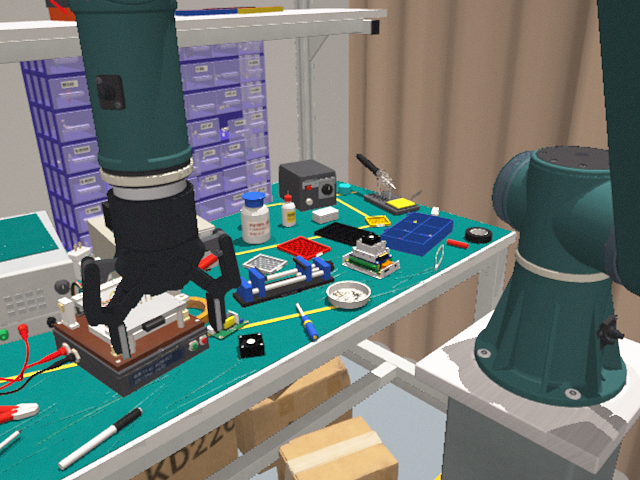

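The top view shows the stack at about (370,275) with the small fan at (371,271). The trays are steel (298,186), red (355,191), black (418,201) and yellow (478,210), the dish is at (291,302), and the decoy fan is at (170,289).

```bash
cat >> h.py <<'E'
def rect(c,mask,z,name=""):
    n,l,s,ce=cv2.connectedComponentsWithStats(mask.astype(np.uint8)); 
    i=1+np.argmax(s[1:,4]); pts=np.argwhere(l==i)[:,::-1].astype(float)
    hull=cv2.convexHull(pts.astype(np.float32))[:,0]
    w=unproj(c,hull,z)[:,:2]
    (cx,cy),(a,b),t=cv2.minAreaRect((w*1000).astype(np.float32))
    if a<b: a,b,t=b,a,t+90
    t=(t+90)%180-90
    print(name,"c",round(cx,1),round(cy,1),"size",round(a,1),round(b,1),"ang",round(t,1),"px",ce[i].round(1)); return cx,cy,t
E
python3 - <<'E'
from h import *
im=cv2.imread("pics/top0.png").astype(int);c=cam("top");B,G,R=im[...,0],im[...,1],im[...,2]
def roi(m,x0,y0,x1,y1):
    k=np.zeros_like(m);k[y0:y1,x0:x1]=m[y0:y1,x0:x1];return k
rect(c,roi((R>120)&(G<80),330,160,382,220),.008,"red")
rect(c,roi((R<60)&(G<60)&(B<60),390,165,445,235),.008,"black")
rect(c,roi((R>150)&(B<110),455,188,500,232),.008,"yellow")
rect(c,roi((R>110),275,160,320,210),.008,"steel")
rect(c,roi((R>110),340,240,395,310),.02,"stack")
print(unproj(c,[[371,271],[291,302]],0.06), unproj(c,[[371,271],[291,302]],0.02))
E
python3 -c "
import cv2;im=cv2.imread('pics/top0.png');cv2.imwrite('pics/crop.png',cv2.resize(im[155:335,260:510],None,fx=3.2,fy=3.2,interpolation=cv2.INTER_CUBIC))"
```

```text
red c 612.9 -19.2 size 102.6 79.0 ang 1.2 px [354.7 191.1]
black c 604.3 -149.5 size 123.2 86.2 ang 6.9 px [417.6 201.5]
yellow c 603.0 -274.6 size 79.9 65.4 ang -47.9 px [476.9 209.1]
steel c 610.7 98.3 size 81.8 65.3 ang 13.0 px [298.  185.6]
stack c 439.6 -60.4 size 111.1 72.4 ang 3.3 px [368.3 275.1]
[[ 0.4435162  -0.0630607   0.06      ]
 [ 0.36930611  0.07911934  0.06      ]] [[ 0.44915956 -0.06659547  0.02      ]
 [ 0.37158153  0.08203725  0.02      ]]
```

View pics/crop.png

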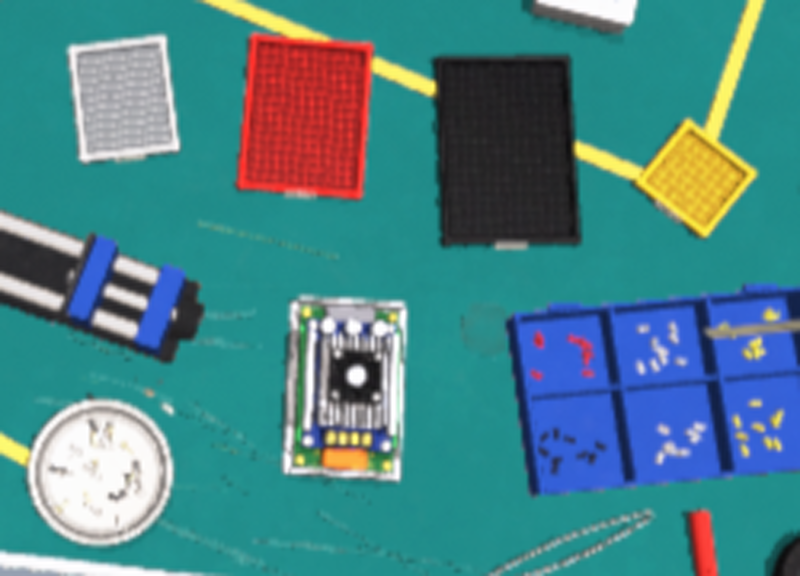

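The crop confirms the layout. The stack's fan hub is at crop (355,376), and the yellow tray is turned about 45°, with corners at crop (692,120), (757,176), (706,237) and (638,178). Next I move to look at the stack from close by.

Call:
{"api": "drive_tool", "payload": {
  "moves": [
    {"dx": -0.03, "dy": -0.02, "dz": -0.03, "wz": -2},
    {"dx": -0.06, "dy": -0.04, "dz": -0.058, "wz": -4},
    {"dx": -0.095, "dy": -0.063, "dz": -0.058, "wz": -8},
    {"dx": -0.13, "dy": -0.087, "dz": -0.058, "wz": -11},
    {"dx": -0.165, "dy": -0.11, "dz": -0.058, "wz": -14},
    {"dx": -0.2, "dy": -0.133, "dz": -0.058, "wz": -17},
    {"dx": -0.235, "dy": -0.157, "dz": -0.058, "wz": -17},
    {"dx": -0.27, "dy": -0.18, "dz": -0.058, "wz": -17},
    {"dx": -0.3, "dy": -0.2, "dz": -0.058, "wz": -17},
    {"dx": -0.315, "dy": -0.211, "dz": -0.058, "wz": -17}
  ]
}}

```text
invalid input at $.moves[0]: expected keys dx, dy, dz, wx, wy, wz
```

Call:
{"api": "drive_tool", "payload": {
  "moves": [
    {"dx": -0.03, "dy": -0.02, "dz": -0.03, "wx": 0, "wy": 0, "wz": -2},
    {"dx": -0.06, "dy": -0.04, "dz": -0.058, "wx": 0, "wy": 0, "wz": -4},
    {"dx": -0.095, "dy": -0.063, "dz": -0.058, "wx": 0, "wy": 0, "wz": -8},
    {"dx": -0.13, "dy": -0.087, "dz": -0.058, "wx": 0, "wy": 0, "wz": -11},
    {"dx": -0.165, "dy": -0.11, "dz": -0.058, "wx": 0, "wy": 0, "wz": -14},
    {"dx": -0.2, "dy": -0.133, "dz": -0.058, "wx": 0, "wy": 0, "wz": -17},
    {"dx": -0.235, "dy": -0.157, "dz": -0.058, "wx": 0, "wy": 0, "wz": -17},
    {"dx": -0.27, "dy": -0.18, "dz": -0.058, "wx": 0, "wy": 0, "wz": -17},
    {"dx": -0.3, "dy": -0.2, "dz": -0.058, "wx": 0, "wy": 0, "wz": -17},
    {"dx": -0.315, "dy": -0.211, "dz": -0.058, "wx": 0, "wy": 0, "wz": -17}
  ]
}}

```text
t: 0.98
ee_pos: [0.4025, 0.2975, 0.3002]
ee_rot: [[-0.999, -0.049, 0.001], [-0.049, 0.999, -0.001], [-0.001, -0.001, -1.0]]
contact_force: [-0.2, -0.4, 0.5]
opening: 0.997
finger_force: 0.0
```

Call:
{"api": "drive_tool", "payload": {
  "moves": [
    {"dx": -0.002, "dy": -0.04, "dz": 0, "wx": 0, "wy": 0, "wz": 0},
    {"dx": -0.004, "dy": -0.08, "dz": 0, "wx": 0, "wy": 0, "wz": 0},
    {"dx": -0.006, "dy": -0.12, "dz": 0, "wx": 0, "wy": 0, "wz": 0},
    {"dx": -0.008, "dy": -0.16, "dz": 0, "wx": 0, "wy": 0, "wz": 0},
    {"dx": -0.01, "dy": -0.2, "dz": 0, "wx": 0, "wy": 0, "wz": 0},
    {"dx": -0.012, "dy": -0.24, "dz": 0, "wx": 0, "wy": 0, "wz": 0},
    {"dx": -0.014, "dy": -0.28, "dz": 0, "wx": 0, "wy": 0, "wz": 0},
    {"dx": -0.017, "dy": -0.32, "dz": 0, "wx": 0, "wy": 0, "wz": 0},
    {"dx": -0.02, "dy": -0.345, "dz": 0, "wx": 0, "wy": 0, "wz": 0},
    {"dx": -0.02, "dy": -0.359, "dz": 0, "wx": 0, "wy": 0, "wz": 0}
  ]
}}

```text
t: 1.82
ee_pos: [0.4389, -0.0601, 0.3003]
ee_rot: [[-0.999, -0.048, 0.0], [-0.048, 0.999, -0.001], [-0.0, -0.001, -1.0]]
contact_force: [1.4, 0.2, -0.0]
opening: 0.999
finger_force: 0.0
```

```bash
python3 - <<'E'
from h import *
import pickle
o=monitor.get_obs();im=imaging.capture("wrist");cv2.imwrite("pics/w1.png",im);pickle.dump(o,open("o1.pkl","wb"))
print(o["ee_pos"],np.round(o["ee_rot"],3),o["qvel"].round(3) if hasattr(o["qvel"],"round") else o["qvel"]); print(cam("wrist",o)[1])
E
```

```text
[ 0.43885581 -0.06010341  0.30030368] [[-0.999 -0.048  0.   ]
 [-0.048  0.999 -0.001]
 [-0.    -0.001 -1.   ]] [-0.33   0.038 -0.036  0.024  0.016 -0.327]
[ 0.35988774 -0.06256236  0.43014013]
```

View pics/w1.png

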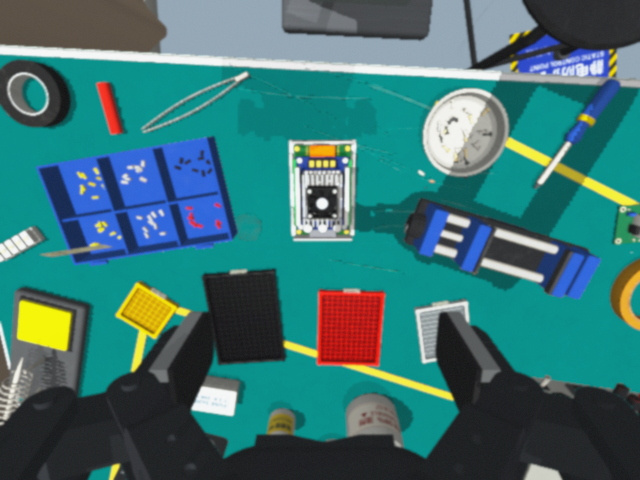

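The wrist view shows the stack at (322,190) with the fan hub at (322,204). The trays are yellow (146,308), black (245,315), red (350,327) and steel (443,330), and the dish is at (466,131).

```bash
cat >> h.py <<'E'
def roi(m,x0,y0,x1,y1):
    k=np.zeros_like(m);k[y0:y1,x0:x1]=m[y0:y1,x0:x1];return k
def tri(c1,p1,c2,p2):
    A=[];b=[]
    for c,p in((c1,p1),(c2,p2)):
        K,e,R=c; d=R@np.linalg.inv(K)@[*p,1]; d/=np.linalg.norm(d); M=np.eye(3)-np.outer(d,d); A.append(M); b.append(M@e)
    return np.linalg.lstsq(np.vstack(A),np.hstack(b),rcond=None)[0]
def blob(mask):
    n,l,s,ce=cv2.connectedComponentsWithStats(mask.astype(np.uint8)); i=1+np.argmax(s[1:,4]); return ce[i],s[i,4]
E
python3 - <<'E'
from h import *
import pickle
o=pickle.load(open("o1.pkl","rb"));c=cam("wrist",o);ct=cam("top")
w=cv2.imread("pics/w1.png").astype(int);t=cv2.imread("pics/top0.png").astype(int)
R,G,B=w[...,2],w[...,1],w[...,0]
rect(c,roi((R>120)&(G<80)&(B<80),310,280,390,372),.008,"red")
rect(c,roi((R<70)&(G<70)&(B<70),203,265,287,365),.008,"black")
rect(c,roi((R>130)&(B<110),110,278,178,342),.008,"yellow")
rect(c,roi((R>100)&(B>100),412,295,472,366),.008,"steel")
rect(c,roi((R>120),285,130,360,245),.02,"plate")
for nm,p in(("yel",[[692,120],[757,176],[706,237],[638,178]]),("steel",[[70,45],[166,36],[179,152],[81,161]])):
    q=unproj(ct,(np.array(p)+.5)/3.2-.5+[260,155],.008)*1000; print(nm,q.mean(0).round(1),q.round(0).tolist())
m1,a1=blob(roi(w.min(2)>150,314,196,330,212));m2,a2=blob(roi(t.min(2)>150,365,266,377,279));print(m1,a1,m2,a2)
print("hub",tri(c,m1,ct,m2)); print(unproj(c,[m1],.075),unproj(ct,[m2],.075))
x=[345,150,355,240]
cv2.imwrite("pics/cr2.png",cv2.resize(w[130:250,270:370].astype(np.uint8),None,fx=5,fy=5,interpolation=cv2.INTER_CUBIC))
E
```

```text
red c 610.7 -19.2 size 102.7 78.2 ang 1.3 px [349.6 327.2]
black c 604.1 -158.1 size 124.9 106.1 ang 7.0 px [242.1 318. ]
yellow c 605.1 -272.3 size 73.3 59.0 ang -35.1 px [146.  311.5]
steel c 608.8 97.7 size 84.8 65.1 ang 13.4 px [435.  324.7]
plate c 438.9 -61.2 size 109.1 70.3 ang 2.8 px [321. 191.]
yel [ 599.6 -272.8    8. ] [[637.0, -267.0, 8.0], [605.0, -310.0, 8.0], [561.0, -279.0, 8.0], [595.0, -235.0, 8.0]]
steel [611.6  97.6   8. ] [[644.0, 137.0, 8.0], [657.0, 75.0, 8.0], [580.0, 58.0, 8.0], [567.0, 120.0, 8.0]]
[321.62857143 203.04761905] 105 [371.03571429 271.89285714] 28
hub [ 0.43941882 -0.06165716  0.07533315]
[[ 0.43919682 -0.06139765  0.075     ]] [[ 0.43975635 -0.06195083  0.075     ]]
```

View pics/cr2.png

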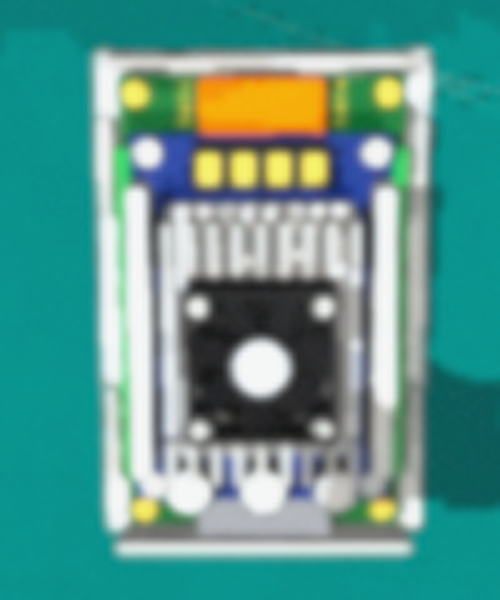

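The crop shows the fan square-on in the stack, hub at (261,367), with its edges parallel to the current tool yaw. Before descending I check where the fingertips stand in the picture at full opening.

```bash
python3 - <<'E'
from h import *
p=imaging.camera_params("wrist");K=np.array(p["intrinsics"]);T=np.linalg.inv(np.array(p["tool_from_camera"]))
for z in(-.002,.0,.005,.011):
  for x in (-.011,.011):
    q=[K@(T@[x,s*y,z,1])[:3] for s in(-1,1) for y in (.0425,.057)]; print(z,x,[np.round(a[:2]/a[2]) .tolist() for a in q])
w=cv2.imread("pics/w1.png");cv2.imwrite("pics/cr3.png",cv2.resize(w[290:440,150:290],None,fx=4,fy=4))
E
```

```text
-0.002 -0.011 [[211.0, 359.0], [173.0, 359.0], [431.0, 359.0], [469.0, 359.0]]
-0.002 0.011 [[205.0, 308.0], [166.0, 308.0], [436.0, 308.0], [476.0, 308.0]]
0.0 -0.011 [[212.0, 356.0], [175.0, 356.0], [430.0, 356.0], [467.0, 356.0]]
0.0 0.011 [[207.0, 306.0], [168.0, 306.0], [435.0, 305.0], [474.0, 305.0]]
0.005 -0.011 [[216.0, 349.0], [180.0, 349.0], [427.0, 349.0], [462.0, 349.0]]
0.005 0.011 [[211.0, 299.0], [173.0, 299.0], [431.0, 299.0], [469.0, 299.0]]
0.011 -0.011 [[220.0, 340.0], [185.0, 341.0], [423.0, 340.0], [458.0, 340.0]]
0.011 0.011 [[215.0, 293.0], [179.0, 293.0], [427.0, 293.0], [463.0, 292.0]]
```

View pics/cr3.png

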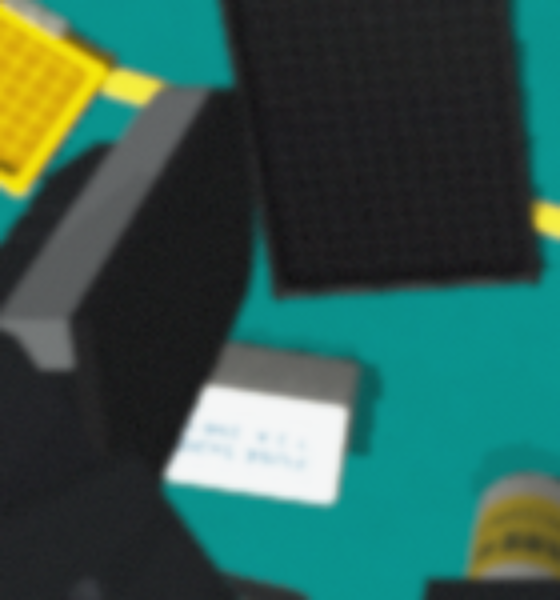

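The inner corner of the open fingertip is at image pixel (202,312), so open tips stand about 2 mm behind the TCP, and shut tips about 11 mm ahead. Now I descend towards the fan with partly closed fingers.

Call:
{"api": "drive_tool", "payload": {
  "moves": [
    {"dx": 0, "dy": 0, "dz": 0.03, "wx": 0, "wy": 0, "wz": 0},
    {"dx": 0, "dy": 0, "dz": 0.065, "wx": 0, "wy": 0, "wz": 0},
    {"dx": 0, "dy": 0, "dz": 0.1, "wx": 0, "wy": 0, "wz": 0},
    {"dx": 0, "dy": 0, "dz": 0.13, "wx": 0, "wy": 0, "wz": 0},
    {"dx": 0, "dy": 0, "dz": 0.155, "wx": 0, "wy": 0, "wz": 0},
    {"dx": 0, "dy": 0, "dz": 0.17, "wx": 0, "wy": 0, "wz": 0},
    {"dx": 0, "dy": 0, "dz": 0.17, "wx": 0, "wy": 0, "wz": 0},
    {"dx": 0, "dy": 0, "dz": 0.17, "wx": 0, "wy": 0, "wz": 0}
  ],
  "fingers": 0.45
}}

```text
t: 2.53
ee_pos: [0.4377, -0.0563, 0.1298]
ee_rot: [[-0.999, -0.051, -0.002], [-0.051, 0.999, 0.001], [0.002, 0.001, -1.0]]
contact_force: [0.3, -0.0, 0.5]
opening: 0.548
finger_force: 0.0
```

```bash
python3 - <<'E'
from h import *
o=monitor.get_obs();im=imaging.capture("wrist");cv2.imwrite("pics/w2.png",im[200:480,150:500]);c=cam("wrist",o);w=im.astype(int)
print(o["ee_pos"],o["opening"],o["contact_force"],"\nhub predicted px",proj(c,[.4394,-.0617,.0745]),"tips",[proj(c,np.array(o["ee_pos"])+np.array(o["ee_rot"])@[.011,s*.0235,.008]).round() for s in(-1,1)])
u,v=proj(c,[.4394,-.0617,.0745])[0].astype(int);m,a=blob(roi(w.min(2)>150,u-15,v-15,u+15,v+15));print(m,a,unproj(c,[m],.0745))
E
```

```text
[ 0.43766808 -0.05632353  0.12984005] 0.5477286450438792 [ 0.25520354 -0.04991982  0.4744824 ] 
hub predicted px [[311.16063741 277.16168401]] tips [array([[261., 296.]]), array([[381., 296.]])]
[311.92215569 277.50898204] 167 [[ 0.43957561 -0.06129694  0.0745    ]]
```

View pics/w2.png

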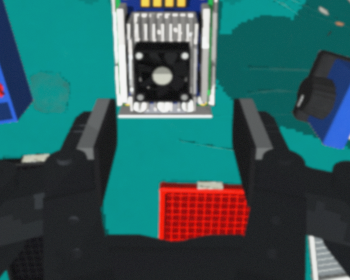

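The fan hub is at full-frame (312,277), between the fingertips at (265,300) and (385,300). I correct sideways and go down.

Call:
{"api": "drive_tool", "payload": {
  "moves": [
    {"dx": -0.001, "dy": -0.003, "dz": 0.01, "wx": 0, "wy": 0, "wz": 0},
    {"dx": -0.0015, "dy": -0.006, "dz": 0.02, "wx": 0, "wy": 0, "wz": 0},
    {"dx": -0.0015, "dy": -0.006, "dz": 0.03, "wx": 0, "wy": 0, "wz": 0},
    {"dx": -0.0015, "dy": -0.006, "dz": 0.036, "wx": 0, "wy": 0, "wz": 0},
    {"dx": -0.0015, "dy": -0.006, "dz": 0.036, "wx": 0, "wy": 0, "wz": 0}
  ]
}}

```text
t: 3.0
ee_pos: [0.4405, -0.0628, 0.0946]
ee_rot: [[-0.999, -0.051, 0.0], [-0.051, 0.999, -0.0], [-0.0, -0.0, -1.0]]
contact_force: [0.4, -0.4, -0.0]
opening: 0.556
finger_force: 0.0
```

Call:
{"api": "drive_tool", "payload": {
  "moves": [
    {"dx": 0.001, "dy": 0.0005, "dz": 0.008, "wx": 0, "wy": 0, "wz": 0},
    {"dx": 0.001, "dy": 0.0005, "dz": 0.015, "wx": 0, "wy": 0, "wz": 0},
    {"dx": 0.001, "dy": 0.0005, "dz": 0.02, "wx": 0, "wy": 0, "wz": 0},
    {"dx": 0.001, "dy": 0.0005, "dz": 0.0215, "wx": 0, "wy": 0, "wz": 0},
    {"dx": 0.001, "dy": 0.0005, "dz": 0.0215, "wx": 0, "wy": 0, "wz": 0},
    {"dx": 0.001, "dy": 0.0005, "dz": 0.0215, "wx": 0, "wy": 0, "wz": 0}
  ]
}}

```text
t: 3.5
ee_pos: [0.4392, -0.0624, 0.0728]
ee_rot: [[-0.999, -0.051, -0.0], [-0.051, 0.999, -0.0], [0.0, -0.0, -1.0]]
contact_force: [-0.1, 0.5, 0.1]
opening: 0.545
finger_force: 0.0
```

Call:
{"api": "drive_tool", "payload": {
  "moves": [
    {"dx": 0, "dy": 0, "dz": 0, "wx": 0, "wy": 0, "wz": 0},
    {"dx": 0, "dy": 0, "dz": 0, "wx": 0, "wy": 0, "wz": 0},
    {"dx": 0, "dy": 0, "dz": 0, "wx": 0, "wy": 0, "wz": 0},
    {"dx": 0, "dy": 0, "dz": 0, "wx": 0, "wy": 0, "wz": 0},
    {"dx": 0, "dy": 0, "dz": 0, "wx": 0, "wy": 0, "wz": 0},
    {"dx": 0, "dy": 0, "dz": 0, "wx": 0, "wy": 0, "wz": 0}
  ],
  "fingers": 1.0
}}

```text
t: 4.0
ee_pos: [0.4395, -0.0624, 0.0733]
ee_rot: [[-0.999, -0.051, 0.001], [-0.051, 0.999, -0.0], [-0.001, -0.0, -1.0]]
contact_force: [-1.6, 0.9, 6.1]
opening: 0.329
finger_force: 59.0
```

Call:
{"api": "drive_tool", "payload": {
  "moves": [
    {"dx": 0, "dy": 0, "dz": -0.003, "wx": 0, "wy": 0, "wz": 0},
    {"dx": 0, "dy": 0, "dz": -0.008, "wx": 0, "wy": 0, "wz": 0},
    {"dx": 0, "dy": 0, "dz": -0.015, "wx": 0, "wy": 0, "wz": 0},
    {"dx": 0, "dy": 0, "dz": -0.025, "wx": 0, "wy": 0, "wz": 0},
    {"dx": 0, "dy": 0, "dz": -0.04, "wx": 0, "wy": 0, "wz": 0},
    {"dx": 0, "dy": -0.01, "dz": -0.055, "wx": 0, "wy": 0, "wz": 0},
    {"dx": -0.01, "dy": -0.025, "dz": -0.07, "wx": 0, "wy": 0, "wz": 0},
    {"dx": -0.02, "dy": -0.05, "dz": -0.08, "wx": 0, "wy": 0, "wz": 4},
    {"dx": -0.035, "dy": -0.075, "dz": -0.087, "wx": 0, "wy": 0, "wz": 8},
    {"dx": -0.05, "dy": -0.1, "dz": -0.09, "wx": 0, "wy": 0, "wz": 12}
  ]
}}

```text
t: 4.83
ee_pos: [0.4952, -0.1608, 0.1649]
ee_rot: [[-0.987, 0.161, 0.002], [0.161, 0.987, -0.001], [-0.002, -0.001, -1.0]]
contact_force: [0.7, -0.4, -0.3]
opening: 0.33
finger_force: 59.3
```

Call:
{"api": "drive_tool", "payload": {
  "moves": [
    {"dx": -0.01, "dy": -0.025, "dz": 0, "wx": 0, "wy": 0, "wz": 5},
    {"dx": -0.02, "dy": -0.05, "dz": 0, "wx": 0, "wy": 0, "wz": 10},
    {"dx": -0.03, "dy": -0.07, "dz": 0, "wx": 0, "wy": 0, "wz": 15},
    {"dx": -0.035, "dy": -0.08, "dz": 0, "wx": 0, "wy": 0, "wz": 20},
    {"dx": -0.035, "dy": -0.08, "dz": 0, "wx": 0, "wy": 0, "wz": 24},
    {"dx": -0.035, "dy": -0.08, "dz": 0, "wx": 0, "wy": 0, "wz": 26},
    {"dx": -0.035, "dy": -0.08, "dz": 0, "wx": 0, "wy": 0, "wz": 26}
  ]
}}

```text
t: 5.42
ee_pos: [0.5161, -0.2445, 0.1633]
ee_rot: [[-0.817, 0.576, 0.0], [0.576, 0.817, -0.0], [-0.0, -0.0, -1.0]]
contact_force: [-0.2, 0.3, 0.7]
opening: 0.332
finger_force: 59.3
```

```bash
python3 - <<'E'
from h import *
o=monitor.get_obs();im=imaging.capture("wrist");c=cam("wrist",o)
print(np.array(o["ee_pos"]).round(4),np.round(o["ee_rot"],3).tolist(),np.round(o["joint_positions"],2),o["opening"])
cor=np.array([[637,-267,8],[605,-310,8],[561,-279,8],[595,-235,8]])/1e3
print(proj(c,cor).round(0).tolist())
q=proj(c,cor).mean(0); x,y=np.clip((q-[100,75]).astype(int),0,[440,330]);print(x,y)
cv2.imwrite("pics/w3.png",cv2.resize(im[y:y+150,x:x+200],None,fx=4,fy=4)); cv2.imwrite("pics/w3full.png",im)
import pickle;pickle.dump(o,open("o3.pkl","wb"))
E
```

```text
[ 0.5161 -0.2445  0.1633] [[-0.817, 0.576, 0.0], [0.576, 0.817, -0.0], [-0.0, -0.0, -1.0]] [-0.56  0.4   1.66 -0.    1.08 -1.52] 0.3316154822843114
[[383.0, 350.0], [320.0, 349.0], [320.0, 291.0], [389.0, 294.0]]
253 246
```

View pics/w3.png

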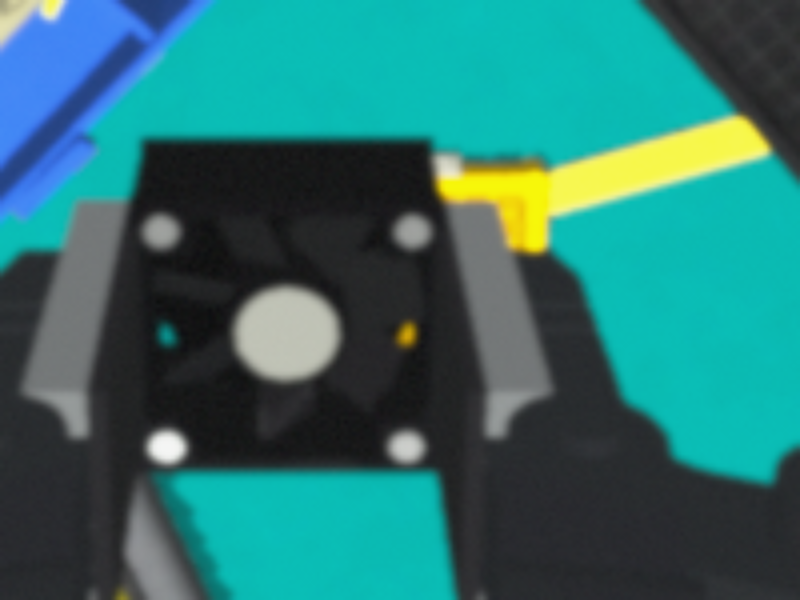

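The crop shows the held fan, level, hub at full-frame (325,329), covering most of the yellow tray. One tray corner is visible at about (390,289), with its edges parallel to the tool.

```bash
python3 - <<'E'
from h import *
import pickle
o=pickle.load(open("o3.pkl","rb"));c=cam("wrist",o);R=np.array(o["ee_rot"]);p=np.array(o["ee_pos"])
k=unproj(c,[[390.5,289]],.008)[0];ctr=k+R@[-.027,-.027,0];print(k,ctr)
for t in (ctr,[.6,-.2728,0],[.603,-.2735,0]):print((R.T@(t-p)).round(4))
im=cv2.imread("pics/top0.png").astype(int);B,G,Rr=im[...,0],im[...,1],im[...,2]
# inner floor darker ochre of the tray
m=roi((Rr>120)&(B<60),455,188,500,232);print(blob(m),unproj(cam("top"),[blob(m)[0]],.005))
print("hub tool frame",(R.T@(unproj(c,[[324.75,329.25]],p[2]+.001)[0]-p)))
E
```

```text
[ 0.59211628 -0.23134058  0.008     ] [ 0.59862197 -0.26896605  0.00800339]
[-0.0815  0.0276  0.1553]
[-0.0849  0.0253  0.1633]
[-0.0877  0.0265  0.1633]
(array([477.07491289, 210.16724739]), np.int32(574)) [[ 0.60022551 -0.27212992  0.005     ]]
hub tool frame [ 0.0023367   0.00124706 -0.00100022]
```

Call:
{"api": "drive_tool", "payload": {
  "moves": [
    {"dx": -0.015, "dy": 0.005, "dz": 0, "wx": 0, "wy": 0, "wz": 0},
    {"dx": -0.035, "dy": 0.011, "dz": 0, "wx": 0, "wy": 0, "wz": 0},
    {"dx": -0.06, "dy": 0.018, "dz": 0.01, "wx": 0, "wy": 0, "wz": 0},
    {"dx": -0.077, "dy": 0.024, "dz": 0.03, "wx": 0, "wy": 0, "wz": 0},
    {"dx": -0.0845, "dy": 0.026, "dz": 0.055, "wx": 0, "wy": 0, "wz": 0},
    {"dx": -0.0845, "dy": 0.026, "dz": 0.08, "wx": 0, "wy": 0, "wz": 0},
    {"dx": -0.0845, "dy": 0.026, "dz": 0.1, "wx": 0, "wy": 0, "wz": 0},
    {"dx": -0.0845, "dy": 0.026, "dz": 0.115, "wx": 0, "wy": 0, "wz": 0},
    {"dx": -0.0845, "dy": 0.026, "dz": 0.12, "wx": 0, "wy": 0, "wz": 0},
    {"dx": -0.0845, "dy": 0.026, "dz": 0.12, "wx": 0, "wy": 0, "wz": 0}
  ]
}}

```text
t: 6.3
ee_pos: [0.5992, -0.2707, 0.0416]
ee_rot: [[-0.819, 0.574, -0.003], [0.574, 0.819, 0.001], [0.003, -0.0, -1.0]]
contact_force: [-0.0, -0.0, 0.2]
opening: 0.33
finger_force: 59.3
```

Call:
{"api": "drive_tool", "payload": {
  "moves": [
    {"dx": 0, "dy": 0, "dz": 0.006, "wx": 0, "wy": 0, "wz": 0},
    {"dx": 0, "dy": 0, "dz": 0.012, "wx": 0, "wy": 0, "wz": 0},
    {"dx": 0, "dy": 0, "dz": 0.017, "wx": 0, "wy": 0, "wz": 0},
    {"dx": 0, "dy": 0, "dz": 0.02, "wx": 0, "wy": 0, "wz": 0},
    {"dx": 0, "dy": 0, "dz": 0.022, "wx": 0, "wy": 0, "wz": 0},
    {"dx": 0, "dy": 0, "dz": 0.023, "wx": 0, "wy": 0, "wz": 0},
    {"dx": 0, "dy": 0, "dz": 0.0235, "wx": 0, "wy": 0, "wz": 0},
    {"dx": 0, "dy": 0, "dz": 0.0235, "wx": 0, "wy": 0, "wz": 0}
  ]
}}

```text
t: 6.97
ee_pos: [0.6003, -0.2715, 0.0194]
ee_rot: [[-0.818, 0.575, -0.0], [0.575, 0.818, -0.0], [-0.0, -0.0, -1.0]]
contact_force: [0.4, -0.1, -0.7]
opening: 0.332
finger_force: 59.3
```

Call:
{"api": "drive_tool", "payload": {
  "moves": [
    {"dx": 0, "dy": 0, "dz": 0.0007, "wx": 0, "wy": 0, "wz": 0},
    {"dx": 0, "dy": 0, "dz": 0.0014, "wx": 0, "wy": 0, "wz": 0},
    {"dx": 0, "dy": 0, "dz": 0.0014, "wx": 0, "wy": 0, "wz": 0},
    {"dx": 0, "dy": 0, "dz": 0.0014, "wx": 0, "wy": 0, "wz": 0}
  ]
}}

```text
t: 7.3
ee_pos: [0.6005, -0.2716, 0.0184]
ee_rot: [[-0.818, 0.575, 0.001], [0.575, 0.818, -0.0], [-0.001, -0.0, -1.0]]
contact_force: [-2.0, 0.2, 3.4]
opening: 0.332
finger_force: 59.7
```

Call:
{"api": "drive_tool", "payload": {
  "moves": [
    {"dx": 0, "dy": 0, "dz": 0, "wx": 0, "wy": 0, "wz": 0},
    {"dx": 0, "dy": 0, "dz": 0, "wx": 0, "wy": 0, "wz": 0},
    {"dx": 0, "dy": 0, "dz": 0, "wx": 0, "wy": 0, "wz": 0},
    {"dx": 0, "dy": 0, "dz": -0.002, "wx": 0, "wy": 0, "wz": 0},
    {"dx": 0, "dy": 0, "dz": -0.008, "wx": 0, "wy": 0, "wz": 0},
    {"dx": 0, "dy": 0, "dz": -0.02, "wx": 0, "wy": 0, "wz": 0},
    {"dx": 0, "dy": 0, "dz": -0.045, "wx": 0, "wy": 0, "wz": 0},
    {"dx": 0, "dy": 0, "dz": -0.075, "wx": 0, "wy": 0, "wz": 0},
    {"dx": 0, "dy": 0, "dz": -0.11, "wx": 0, "wy": 0, "wz": 0},
    {"dx": 0, "dy": 0, "dz": -0.145, "wx": 0, "wy": 0, "wz": 0}
  ],
  "fingers": 0.4
}}

```text
t: 8.13
ee_pos: [0.5999, -0.2713, 0.1652]
ee_rot: [[-0.818, 0.575, -0.0], [0.575, 0.818, -0.0], [0.0, -0.0, -1.0]]
contact_force: [1.3, -1.1, 0.3]
opening: 0.6
finger_force: 0.0
```

Call:
{"api": "drive_tool", "payload": {
  "moves": [
    {"dx": 0.025, "dy": 0.008, "dz": 0, "wx": 0, "wy": 0, "wz": -4},
    {"dx": 0.055, "dy": 0.017, "dz": 0, "wx": 0, "wy": 0, "wz": -9},
    {"dx": 0.085, "dy": 0.027, "dz": 0, "wx": 0, "wy": 0, "wz": -14},
    {"dx": 0.115, "dy": 0.036, "dz": 0, "wx": 0, "wy": 0, "wz": -19},
    {"dx": 0.145, "dy": 0.046, "dz": 0, "wx": 0, "wy": 0, "wz": -24},
    {"dx": 0.175, "dy": 0.055, "dz": 0, "wx": 0, "wy": 0, "wz": -29},
    {"dx": 0.205, "dy": 0.065, "dz": 0, "wx": 0, "wy": 0, "wz": -34},
    {"dx": 0.235, "dy": 0.074, "dz": 0, "wx": 0, "wy": 0, "wz": -38},
    {"dx": 0.251, "dy": 0.079, "dz": 0, "wx": 0, "wy": 0, "wz": -38},
    {"dx": 0.251, "dy": 0.079, "dz": 0, "wx": 0, "wy": 0, "wz": -38}
  ],
  "fingers": 0.35
}}

```text
t: 8.97
ee_pos: [0.4372, -0.0601, 0.1634]
ee_rot: [[-0.999, -0.051, -0.002], [-0.051, 0.999, 0.001], [0.002, 0.001, -1.0]]
contact_force: [-1.1, -0.6, -0.2]
opening: 0.648
finger_force: 0.0
```

```bash
python3 - <<'E'
from h import *
import pickle
o=monitor.get_obs();im=imaging.capture("wrist");c=cam("wrist",o);t=imaging.capture("top")
print(np.array(o["ee_pos"]).round(4),np.round(o["ee_rot"],3).tolist())
a=proj(c,[.4394,-.062,.062])[0];print(a)
x,y=(a-[80,60]).astype(int)
A=cv2.resize(im[y:y+120,x:x+160],None,fx=3.75,fy=3.75,interpolation=cv2.INTER_CUBIC)[:,100:500];B=cv2.resize(t[185:310,340:505],(400,303),interpolation=cv2.INTER_CUBIC)
B=cv2.copyMakeBorder(B,0,450-303,0,0,cv2.BORDER_CONSTANT)
cv2.imwrite("pics/p4.png",np.hstack([A,B]));cv2.imwrite("pics/w4.png",im);print(x,y);pickle.dump(o,open("o4.pkl","wb"))
E
```

```text
[ 0.4372 -0.0601  0.1634] [[-0.999, -0.051, -0.002], [-0.051, 0.999, 0.001], [0.002, 0.001, -1.0]]
[318.79059214 249.04572034]
238 189
```

View pics/p4.png

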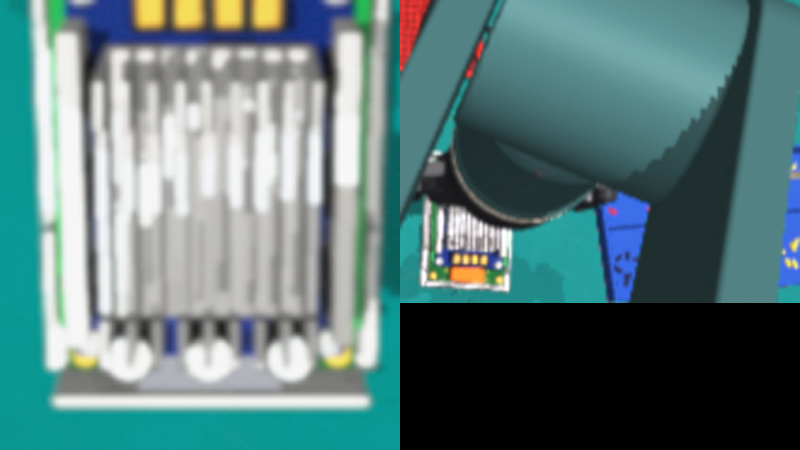

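The view shows the heat sink bare, in the middle of the stack: fins from crop (95,80) to (325,315), centred at about full-frame (321,247). Next I descend to grip it.

Call:
{"api": "drive_tool", "payload": {
  "moves": [
    {"dx": -0.001, "dy": -0.001, "dz": 0.02, "wx": 0, "wy": 0, "wz": 0},
    {"dx": -0.002, "dy": -0.0015, "dz": 0.045, "wx": 0, "wy": 0, "wz": 0},
    {"dx": -0.002, "dy": -0.0015, "dz": 0.065, "wx": 0, "wy": 0, "wz": 0},
    {"dx": -0.002, "dy": -0.0015, "dz": 0.08, "wx": 0, "wy": 0, "wz": 0},
    {"dx": -0.002, "dy": -0.0015, "dz": 0.085, "wx": 0, "wy": 0, "wz": 0},
    {"dx": -0.002, "dy": -0.0015, "dz": 0.085, "wx": 0, "wy": 0, "wz": 0},
    {"dx": -0.002, "dy": -0.0015, "dz": 0.085, "wx": 0, "wy": 0, "wz": 0}
  ],
  "fingers": 0.4
}}

```text
t: 9.65
ee_pos: [0.4436, -0.0649, 0.0782]
ee_rot: [[-0.999, -0.05, 0.001], [-0.05, 0.999, -0.0], [-0.001, -0.001, -1.0]]
contact_force: [-0.2, -0.2, 0.3]
opening: 0.601
finger_force: 0.0
```

Call:
{"api": "drive_tool", "payload": {
  "moves": [
    {"dx": 0.0034, "dy": 0.0035, "dz": 0.002, "wx": 0, "wy": 0, "wz": 0},
    {"dx": 0.0034, "dy": 0.0035, "dz": 0.01, "wx": 0, "wy": 0, "wz": 0},
    {"dx": 0.0034, "dy": 0.0035, "dz": 0.016, "wx": 0, "wy": 0, "wz": 0},
    {"dx": 0.0034, "dy": 0.0035, "dz": 0.021, "wx": 0, "wy": 0, "wz": 0},
    {"dx": 0.0034, "dy": 0.0035, "dz": 0.0228, "wx": 0, "wy": 0, "wz": 0},
    {"dx": 0.0034, "dy": 0.0035, "dz": 0.0228, "wx": 0, "wy": 0, "wz": 0},
    {"dx": 0.0034, "dy": 0.0035, "dz": 0.0228, "wx": 0, "wy": 0, "wz": 0}
  ]
}}

```text
t: 10.23
ee_pos: [0.4387, -0.0606, 0.055]
ee_rot: [[-0.999, -0.051, -0.0], [-0.051, 0.999, -0.0], [0.0, 0.0, -1.0]]
contact_force: [0.4, 0.0, -0.4]
opening: 0.601
finger_force: 0.0
```

Call:
{"api": "drive_tool", "payload": {
  "moves": [
    {"dx": 0, "dy": 0, "dz": 0, "wx": 0, "wy": 0, "wz": 0},
    {"dx": 0, "dy": 0, "dz": 0, "wx": 0, "wy": 0, "wz": 0},
    {"dx": 0, "dy": 0, "dz": 0, "wx": 0, "wy": 0, "wz": 0},
    {"dx": 0, "dy": 0, "dz": 0, "wx": 0, "wy": 0, "wz": 0},
    {"dx": 0, "dy": 0, "dz": 0, "wx": 0, "wy": 0, "wz": 0},
    {"dx": 0, "dy": 0, "dz": 0, "wx": 0, "wy": 0, "wz": 0}
  ],
  "fingers": 1.0
}}

```text
t: 10.73
ee_pos: [0.4391, -0.0608, 0.0555]
ee_rot: [[-0.999, -0.051, 0.001], [-0.051, 0.999, -0.0], [-0.001, -0.0, -1.0]]
contact_force: [-0.9, -0.3, 7.2]
opening: 0.431
finger_force: 59.6
```

Call:
{"api": "drive_tool", "payload": {
  "moves": [
    {"dx": 0, "dy": 0, "dz": -0.003, "wx": 0, "wy": 0, "wz": 0},
    {"dx": 0, "dy": 0, "dz": -0.008, "wx": 0, "wy": 0, "wz": 0},
    {"dx": 0, "dy": 0, "dz": -0.015, "wx": 0, "wy": 0, "wz": 0},
    {"dx": 0, "dy": 0, "dz": -0.025, "wx": 0, "wy": 0, "wz": 0},
    {"dx": 0, "dy": 0, "dz": -0.038, "wx": 0, "wy": 0, "wz": 0},
    {"dx": 0, "dy": 0, "dz": -0.055, "wx": 0, "wy": 0, "wz": 0},
    {"dx": -0.005, "dy": 0.005, "dz": -0.075, "wx": 0, "wy": 0, "wz": 0},
    {"dx": -0.015, "dy": 0.015, "dz": -0.09, "wx": 0, "wy": 0, "wz": -2},
    {"dx": -0.035, "dy": 0.03, "dz": -0.1, "wx": 0, "wy": 0, "wz": -4},
    {"dx": -0.06, "dy": 0.05, "dz": -0.105, "wx": 0, "wy": 0, "wz": -6}
  ]
}}

```text
t: 11.57
ee_pos: [0.4961, -0.0078, 0.1623]
ee_rot: [[-0.988, -0.155, 0.001], [-0.155, 0.988, -0.001], [-0.001, -0.001, -1.0]]
contact_force: [1.2, 1.5, -1.2]
opening: 0.424
finger_force: 60.4
```

Call:
{"api": "drive_tool", "payload": {
  "moves": [
    {"dx": -0.02, "dy": 0.02, "dz": 0, "wx": 0, "wy": 0, "wz": -1},
    {"dx": -0.045, "dy": 0.045, "dz": 0, "wx": 0, "wy": 0, "wz": -2},
    {"dx": -0.07, "dy": 0.07, "dz": 0, "wx": 0, "wy": 0, "wz": -3},
    {"dx": -0.09, "dy": 0.088, "dz": 0, "wx": 0, "wy": 0, "wz": -4},
    {"dx": -0.1, "dy": 0.099, "dz": 0, "wx": 0, "wy": 0, "wz": -4},
    {"dx": -0.108, "dy": 0.108, "dz": 0, "wx": 0, "wy": 0, "wz": -4},
    {"dx": -0.108, "dy": 0.108, "dz": 0, "wx": 0, "wy": 0, "wz": -4},
    {"dx": -0.108, "dy": 0.108, "dz": 0, "wx": 0, "wy": 0, "wz": -4}
  ]
}}

```text
t: 12.23
ee_pos: [0.5852, 0.1154, 0.1599]
ee_rot: [[-0.975, -0.224, -0.001], [-0.224, 0.975, -0.001], [0.002, -0.0, -1.0]]
contact_force: [0.3, -0.3, -0.9]
opening: 0.426
finger_force: 60.3
```

Call:
{"api": "drive_tool", "payload": {
  "moves": [
    {"dx": -0.005, "dy": -0.006, "dz": 0.01, "wx": 0, "wy": 0, "wz": 0},
    {"dx": -0.012, "dy": -0.013, "dz": 0.03, "wx": 0, "wy": 0, "wz": 0},
    {"dx": -0.019, "dy": -0.02, "dz": 0.05, "wx": 0, "wy": 0, "wz": 0},
    {"dx": -0.0212, "dy": -0.0232, "dz": 0.07, "wx": 0, "wy": 0, "wz": 0},
    {"dx": -0.0212, "dy": -0.0232, "dz": 0.09, "wx": 0, "wy": 0, "wz": 0},
    {"dx": -0.0212, "dy": -0.0232, "dz": 0.105, "wx": 0, "wy": 0, "wz": 0},
    {"dx": -0.0212, "dy": -0.0232, "dz": 0.113, "wx": 0, "wy": 0, "wz": 0},
    {"dx": -0.0212, "dy": -0.0232, "dz": 0.115, "wx": 0, "wy": 0, "wz": 0},
    {"dx": -0.0212, "dy": -0.0232, "dz": 0.115, "wx": 0, "wy": 0, "wz": 0},
    {"dx": -0.0212, "dy": -0.0232, "dz": 0.115, "wx": 0, "wy": 0, "wz": 0}
  ]
}}

```text
t: 13.07
ee_pos: [0.6124, 0.0974, 0.0457]
ee_rot: [[-0.975, -0.223, 0.001], [-0.223, 0.975, -0.0], [-0.001, -0.0, -1.0]]
contact_force: [-0.6, 0.0, -0.9]
opening: 0.425
finger_force: 60.4
```

```bash
python3 - <<'E'
from h import *
import pickle
o=monitor.get_obs();im=imaging.capture("scene");w=imaging.capture("wrist");c=cam("scene");cw=cam("wrist",o)
print(np.array(o["ee_pos"]).round(4))
a=proj(c,[.611,.0976,.01])[0];b=proj(cw,[.611,.0976,.008])[0];print(a,b)
def cr(i,a,f):
    x,y=np.clip((a-[200/f,225/f]).astype(int),0,[640-int(400/f),480-int(450/f)]);print(x,y);return cv2.resize(i[y:y+int(450/f),x:x+int(400/f)],(400,450),interpolation=cv2.INTER_CUBIC)
cv2.imwrite("pics/p5.png",np.hstack([cr(im,a,4),cr(w,b,2)]))
E
```

```text
[0.6124 0.0974 0.0457]
[264.78871948 261.78321809] [322.72249905 285.8847195 ]
214 205
222 173
```

View pics/p5.png

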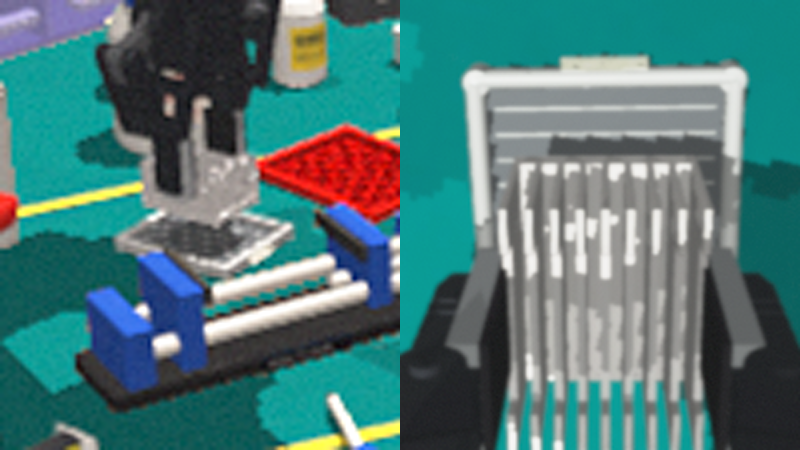

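The pictures show the heat sink level over the steel tray and centred (tray sides at 467 and 745, sink at 500 and 712). I lower it now.

Call:
{"api": "drive_tool", "payload": {
  "moves": [
    {"dx": 0.001, "dy": 0, "dz": 0.006, "wx": 0, "wy": 0, "wz": 0},
    {"dx": 0.001, "dy": 0, "dz": 0.012, "wx": 0, "wy": 0, "wz": 0},
    {"dx": 0.001, "dy": 0, "dz": 0.016, "wx": 0, "wy": 0, "wz": 0},
    {"dx": 0.001, "dy": 0, "dz": 0.019, "wx": 0, "wy": 0, "wz": 0},
    {"dx": 0.001, "dy": 0, "dz": 0.0205, "wx": 0, "wy": 0, "wz": 0},
    {"dx": 0.001, "dy": 0, "dz": 0.0212, "wx": 0, "wy": 0, "wz": 0},
    {"dx": 0.001, "dy": 0, "dz": 0.0212, "wx": 0, "wy": 0, "wz": 0},
    {"dx": 0.001, "dy": 0, "dz": 0.0212, "wx": 0, "wy": 0, "wz": 0}
  ]
}}

```text
t: 13.83
ee_pos: [0.6104, 0.0977, 0.0247]
ee_rot: [[-0.975, -0.224, -0.001], [-0.224, 0.975, -0.0], [0.001, 0.0, -1.0]]
contact_force: [-3.5, 0.0, 9.0]
opening: 0.429
finger_force: 61.5
```

Call:
{"api": "drive_tool", "payload": {
  "moves": [
    {"dx": 0, "dy": 0, "dz": 0, "wx": 0, "wy": 0, "wz": 0},
    {"dx": 0, "dy": 0, "dz": 0, "wx": 0, "wy": 0, "wz": 0},
    {"dx": 0, "dy": 0, "dz": 0, "wx": 0, "wy": 0, "wz": 0},
    {"dx": 0, "dy": 0, "dz": -0.002, "wx": 0, "wy": 0, "wz": 0},
    {"dx": 0, "dy": 0, "dz": -0.008, "wx": 0, "wy": 0, "wz": 0},
    {"dx": 0, "dy": 0, "dz": -0.02, "wx": 0, "wy": 0, "wz": 0},
    {"dx": 0, "dy": 0, "dz": -0.045, "wx": 0, "wy": 0, "wz": 0},
    {"dx": 0, "dy": 0, "dz": -0.075, "wx": 0, "wy": 0, "wz": 0},
    {"dx": 0, "dy": 0, "dz": -0.11, "wx": 0, "wy": 0, "wz": 0},
    {"dx": 0, "dy": 0, "dz": -0.14, "wx": 0, "wy": 0, "wz": 0}
  ],
  "fingers": 0.35
}}

```text
t: 14.67
ee_pos: [0.6112, 0.0977, 0.1669]
ee_rot: [[-0.975, -0.224, 0.001], [-0.224, 0.975, -0.0], [-0.001, -0.0, -1.0]]
contact_force: [0.1, 0.4, -0.4]
opening: 0.652
finger_force: 0.0
```

Call:
{"api": "drive_tool", "payload": {
  "moves": [
    {"dx": 0.025, "dy": -0.014, "dz": 0, "wx": 0, "wy": 0, "wz": 1},
    {"dx": 0.055, "dy": -0.031, "dz": 0, "wx": 0, "wy": 0, "wz": 3},
    {"dx": 0.085, "dy": -0.049, "dz": 0, "wx": 0, "wy": 0, "wz": 5},
    {"dx": 0.115, "dy": -0.066, "dz": 0, "wx": 0, "wy": 0, "wz": 7},
    {"dx": 0.145, "dy": -0.083, "dz": 0, "wx": 0, "wy": 0, "wz": 9},
    {"dx": 0.175, "dy": -0.1, "dz": 0, "wx": 0, "wy": 0, "wz": 9.8},
    {"dx": 0.195, "dy": -0.112, "dz": 0, "wx": 0, "wy": 0, "wz": 9.8},
    {"dx": 0.203, "dy": -0.116, "dz": 0, "wx": 0, "wy": 0, "wz": 9.8},
    {"dx": 0.203, "dy": -0.116, "dz": 0, "wx": 0, "wy": 0, "wz": 9.8},
    {"dx": 0.203, "dy": -0.116, "dz": 0, "wx": 0, "wy": 0, "wz": 9.8}
  ],
  "fingers": 0.1
}}

```text
t: 15.5
ee_pos: [0.44, -0.0609, 0.1648]
ee_rot: [[-0.999, -0.053, 0.002], [-0.053, 0.999, -0.0], [-0.002, -0.0, -1.0]]
contact_force: [0.3, 0.4, 0.5]
opening: 0.904
finger_force: 0.0
```

```bash
python3 - <<'E'
from h import *
import pickle
o=monitor.get_obs();im=imaging.capture("wrist");c=cam("wrist",o)
print(np.array(o["ee_pos"]).round(4),np.round(o["ee_rot"],3).tolist(),o["opening"])
a=proj(c,[.4394,-.061,.044])[0];print(a)
x,y=(a-[80,60]).astype(int);print(x,y)
cv2.imwrite("pics/p6.png",cv2.resize(im[y:y+120,x:x+160],None,fx=5,fy=5,interpolation=cv2.INTER_CUBIC));cv2.imwrite("pics/w6.png",im);pickle.dump(o,open("o6.pkl","wb"))
E
```

```text
[ 0.44   -0.0609  0.1648] [[-0.999, -0.053, 0.002], [-0.053, 0.999, -0.0], [-0.002, -0.0, -1.0]] 0.9042954420427912
[322.20744674 235.15140947]
242 175
```

View pics/p6.png

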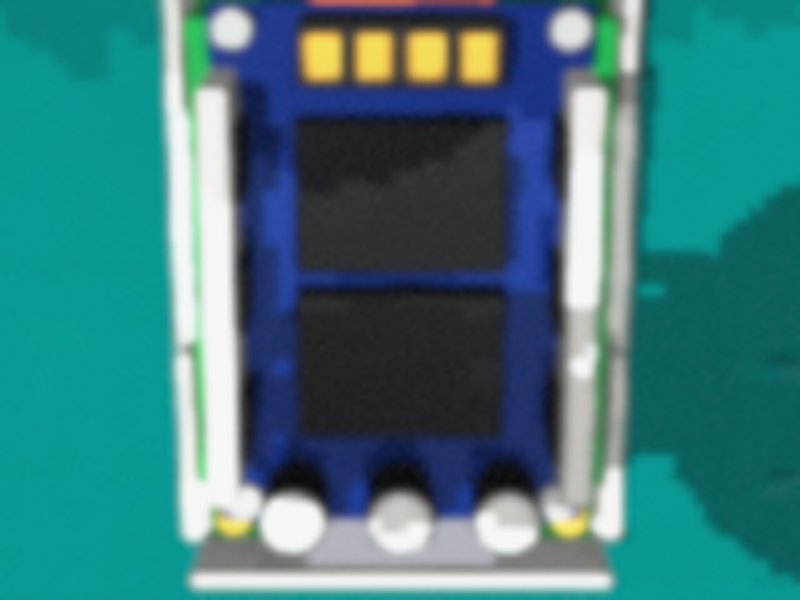

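The blue board is bare now. Its aluminium strips have outer edges at crop x≈203 and 601, so the centre is at full-frame (322,235), right where predicted. I go down to the strips.

Call:
{"api": "drive_tool", "payload": {
  "moves": [
    {"dx": 0, "dy": -0.0005, "dz": 0.02, "wx": 0, "wy": 0, "wz": 0},
    {"dx": 0, "dy": -0.0005, "dz": 0.05, "wx": 0, "wy": 0, "wz": 0},
    {"dx": 0, "dy": -0.0005, "dz": 0.075, "wx": 0, "wy": 0, "wz": 0},
    {"dx": 0, "dy": -0.0005, "dz": 0.095, "wx": 0, "wy": 0, "wz": 0},
    {"dx": 0, "dy": -0.0005, "dz": 0.1, "wx": 0, "wy": 0, "wz": 0},
    {"dx": 0, "dy": -0.0005, "dz": 0.1, "wx": 0, "wy": 0, "wz": 0},
    {"dx": 0, "dy": -0.0005, "dz": 0.1, "wx": 0, "wy": 0, "wz": 0}
  ]
}}

```text
t: 16.13
ee_pos: [0.4401, -0.0609, 0.0642]
ee_rot: [[-0.998, -0.055, 0.0], [-0.055, 0.998, -0.0], [-0.0, -0.0, -1.0]]
contact_force: [-0.2, 1.0, -1.1]
opening: 0.903
finger_force: 0.0
```

Call:
{"api": "drive_tool", "payload": {
  "moves": [
    {"dx": 0.0005, "dy": -0.0005, "dz": 0.01, "wx": 0, "wy": 0, "wz": 0},
    {"dx": 0.0005, "dy": -0.0005, "dz": 0.02, "wx": 0, "wy": 0, "wz": 0},
    {"dx": 0.0005, "dy": -0.0005, "dz": 0.027, "wx": 0, "wy": 0, "wz": 0},
    {"dx": 0.0005, "dy": -0.0005, "dz": 0.0297, "wx": 0, "wy": 0, "wz": 0},
    {"dx": 0.0005, "dy": -0.0005, "dz": 0.0297, "wx": 0, "wy": 0, "wz": 0},
    {"dx": 0.0005, "dy": -0.0005, "dz": 0.0297, "wx": 0, "wy": 0, "wz": 0}
  ]
}}

```text
t: 16.63
ee_pos: [0.439, -0.0619, 0.0347]
ee_rot: [[-0.999, -0.054, 0.001], [-0.054, 0.999, -0.0], [-0.001, -0.0, -1.0]]
contact_force: [-0.4, 0.0, 0.2]
opening: 0.898
finger_force: 0.0
```

Call:
{"api": "drive_tool", "payload": {
  "moves": [
    {"dx": 0, "dy": 0, "dz": 0, "wx": 0, "wy": 0, "wz": 0},
    {"dx": 0, "dy": 0, "dz": 0, "wx": 0, "wy": 0, "wz": 0},
    {"dx": 0, "dy": 0, "dz": 0, "wx": 0, "wy": 0, "wz": 0},
    {"dx": 0, "dy": 0, "dz": 0, "wx": 0, "wy": 0, "wz": 0},
    {"dx": 0, "dy": 0, "dz": 0, "wx": 0, "wy": 0, "wz": 0},
    {"dx": 0, "dy": 0, "dz": 0, "wx": 0, "wy": 0, "wz": 0},
    {"dx": 0, "dy": 0, "dz": 0, "wx": 0, "wy": 0, "wz": 0}
  ],
  "fingers": 1.0
}}

```text
t: 17.22
ee_pos: [0.439, -0.0619, 0.035]
ee_rot: [[-0.999, -0.054, 0.001], [-0.054, 0.999, -0.0], [-0.001, -0.0, -1.0]]
contact_force: [-1.4, 0.5, 7.5]
opening: 0.619
finger_force: 61.1
```

Call:
{"api": "drive_tool", "payload": {
  "moves": [
    {"dx": 0, "dy": 0, "dz": -0.002, "wx": 0, "wy": 0, "wz": 0},
    {"dx": 0, "dy": 0, "dz": -0.005, "wx": 0, "wy": 0, "wz": 0},
    {"dx": 0, "dy": 0, "dz": -0.01, "wx": 0, "wy": 0, "wz": 0},
    {"dx": 0, "dy": 0, "dz": -0.017, "wx": 0, "wy": 0, "wz": 0},
    {"dx": 0, "dy": 0, "dz": -0.025, "wx": 0, "wy": 0, "wz": 0},
    {"dx": 0, "dy": 0, "dz": -0.037, "wx": 0, "wy": 0, "wz": 0},
    {"dx": 0, "dy": 0, "dz": -0.05, "wx": 0, "wy": 0, "wz": 0},
    {"dx": 0, "dy": 0, "dz": -0.065, "wx": 0, "wy": 0, "wz": 0},
    {"dx": 0, "dy": 0, "dz": -0.077, "wx": 0, "wy": 0, "wz": 0},
    {"dx": 0, "dy": 0, "dz": -0.085, "wx": 0, "wy": 0, "wz": 0}
  ]
}}

```text
t: 18.05
ee_pos: [0.4391, -0.0619, 0.121]
ee_rot: [[-0.999, -0.054, 0.002], [-0.054, 0.999, -0.001], [-0.002, -0.001, -1.0]]
contact_force: [-0.1, -0.6, -1.6]
opening: 0.618
finger_force: 62.9
```

Call:
{"api": "drive_tool", "payload": {
  "moves": [
    {"dx": -0.015, "dy": 0.003, "dz": 0, "wx": 0, "wy": 0, "wz": 0},
    {"dx": -0.04, "dy": 0.008, "dz": 0, "wx": 0, "wy": 0, "wz": 0.5},
    {"dx": -0.065, "dy": 0.013, "dz": 0, "wx": 0, "wy": 0, "wz": 1},
    {"dx": -0.09, "dy": 0.018, "dz": 0, "wx": 0, "wy": 0, "wz": 1.5},
    {"dx": -0.115, "dy": 0.023, "dz": 0, "wx": 0, "wy": 0, "wz": 1.9},
    {"dx": -0.14, "dy": 0.028, "dz": 0, "wx": 0, "wy": 0, "wz": 1.9},
    {"dx": -0.16, "dy": 0.031, "dz": 0, "wx": 0, "wy": 0, "wz": 1.9},
    {"dx": -0.175, "dy": 0.033, "dz": 0.01, "wx": 0, "wy": 0, "wz": 1.9},
    {"dx": -0.175, "dy": 0.033, "dz": 0.025, "wx": 0, "wy": 0, "wz": 1.9},
    {"dx": -0.175, "dy": 0.033, "dz": 0.04, "wx": 0, "wy": 0, "wz": 1.9}
  ]
}}

```text
t: 18.88
ee_pos: [0.6132, -0.0191, 0.0794]
ee_rot: [[-1.0, -0.022, 0.002], [-0.022, 1.0, -0.0], [-0.002, -0.0, -1.0]]
contact_force: [-0.2, 0.3, -1.6]
opening: 0.617
finger_force: 62.9
```

Call:
{"api": "drive_tool", "payload": {
  "moves": [
    {"dx": 0, "dy": 0, "dz": 0.012, "wx": 0, "wy": 0, "wz": 0},
    {"dx": 0, "dy": 0, "dz": 0.02, "wx": 0, "wy": 0, "wz": 0},
    {"dx": 0, "dy": 0, "dz": 0.02, "wx": 0, "wy": 0, "wz": 0},
    {"dx": 0, "dy": 0, "dz": 0.02, "wx": 0, "wy": 0, "wz": 0}
  ]
}}

```text
t: 19.22
ee_pos: [0.6111, -0.0194, 0.059]
ee_rot: [[-1.0, -0.021, -0.001], [-0.021, 1.0, 0.0], [0.001, 0.0, -1.0]]
contact_force: [-0.0, 0.1, -1.3]
opening: 0.617
finger_force: 63.0
```

```bash
python3 - <<'E'
from h import *
o=monitor.get_obs();im=imaging.capture("scene");w=imaging.capture("wrist");c=cam("scene");cw=cam("wrist",o)
print(np.array(o["ee_pos"]).round(4),o["opening"])
a=proj(c,[.58,-.03,.02])[0];b=proj(cw,[.6,-.0192,.008])[0];print(a,b)
def cr(i,a,f):
    x,y=np.clip((a-[200/f,225/f]).astype(int),0,[640-int(400/f),480-int(450/f)]);print(x,y);return cv2.resize(i[y:y+int(450/f),x:x+int(400/f)],(400,450),interpolation=cv2.INTER_CUBIC)
cv2.imwrite("pics/p7.png",np.hstack([cr(im,a,3),cr(w,b,1.6)]))
E
```

```text
[ 0.6111 -0.0194  0.059 ] 0.6169165040784463
[315.66958995 244.83646519] [322.50144537 257.42847344]
249 169
197 116
```

View pics/p7.png

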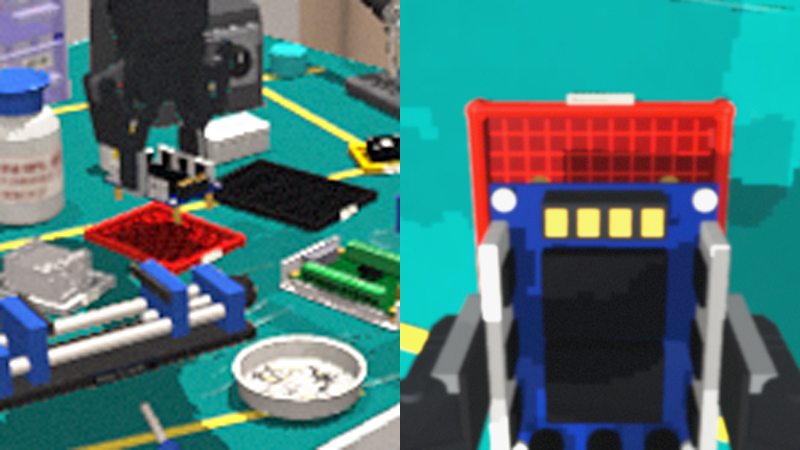

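The pictures show the power board level and centred over the red tray. The green board is still on the back plate, and the fan and heat sink lie in their trays. I lower it.

Call:
{"api": "drive_tool", "payload": {
  "moves": [
    {"dx": 0, "dy": 0, "dz": 0.008, "wx": 0, "wy": 0, "wz": 0},
    {"dx": 0, "dy": 0, "dz": 0.016, "wx": 0, "wy": 0, "wz": 0},
    {"dx": 0, "dy": 0, "dz": 0.023, "wx": 0, "wy": 0, "wz": 0},
    {"dx": 0, "dy": 0, "dz": 0.027, "wx": 0, "wy": 0, "wz": 0},
    {"dx": 0, "dy": 0, "dz": 0.0295, "wx": 0, "wy": 0, "wz": 0},
    {"dx": 0, "dy": 0, "dz": 0.0305, "wx": 0, "wy": 0, "wz": 0},
    {"dx": 0, "dy": 0, "dz": 0.031, "wx": 0, "wy": 0, "wz": 0},
    {"dx": 0, "dy": 0, "dz": 0.031, "wx": 0, "wy": 0, "wz": 0},
    {"dx": 0, "dy": 0, "dz": 0.031, "wx": 0, "wy": 0, "wz": 0}
  ]
}}

```text
t: 20.07
ee_pos: [0.612, -0.0194, 0.0284]
ee_rot: [[-1.0, -0.021, 0.001], [-0.021, 1.0, -0.0], [-0.001, -0.0, -1.0]]
contact_force: [0.9, 0.0, -1.6]
opening: 0.616
finger_force: 63.1
```

Call:
{"api": "drive_tool", "payload": {
  "moves": [
    {"dx": 0, "dy": 0, "dz": 0.0007, "wx": 0, "wy": 0, "wz": 0},
    {"dx": 0, "dy": 0, "dz": 0.0013, "wx": 0, "wy": 0, "wz": 0},
    {"dx": 0, "dy": 0, "dz": 0.0013, "wx": 0, "wy": 0, "wz": 0},
    {"dx": 0, "dy": 0, "dz": 0.0013, "wx": 0, "wy": 0, "wz": 0}
  ]
}}

```text
t: 20.4
ee_pos: [0.6122, -0.0194, 0.0281]
ee_rot: [[-1.0, -0.021, 0.001], [-0.021, 1.0, -0.0], [-0.001, -0.0, -1.0]]
contact_force: [-1.9, 0.7, 7.8]
opening: 0.614
finger_force: 64.2
```

Call:
{"api": "drive_tool", "payload": {
  "moves": [
    {"dx": 0, "dy": 0, "dz": 0, "wx": 0, "wy": 0, "wz": 0},
    {"dx": 0, "dy": 0, "dz": 0, "wx": 0, "wy": 0, "wz": 0},
    {"dx": 0, "dy": 0, "dz": 0, "wx": 0, "wy": 0, "wz": 0},
    {"dx": 0, "dy": 0, "dz": -0.002, "wx": 0, "wy": 0, "wz": 0},
    {"dx": 0, "dy": 0, "dz": -0.008, "wx": 0, "wy": 0, "wz": 0},
    {"dx": 0, "dy": 0, "dz": -0.02, "wx": 0, "wy": 0, "wz": 0},
    {"dx": 0, "dy": 0, "dz": -0.045, "wx": 0, "wy": 0, "wz": 0},
    {"dx": 0, "dy": 0, "dz": -0.075, "wx": 0, "wy": 0, "wz": 0},
    {"dx": 0, "dy": 0, "dz": -0.11, "wx": 0, "wy": 0, "wz": 0},
    {"dx": 0, "dy": 0, "dz": -0.135, "wx": 0, "wy": 0, "wz": 0}
  ],
  "fingers": 0.1
}}

```text
t: 21.23
ee_pos: [0.6124, -0.0194, 0.1657]
ee_rot: [[-1.0, -0.021, 0.003], [-0.021, 1.0, -0.001], [-0.003, -0.001, -1.0]]
contact_force: [0.2, 0.2, 0.4]
opening: 0.902
finger_force: 0.0
```

Call:
{"api": "drive_tool", "payload": {
  "moves": [
    {"dx": 0.02, "dy": -0.004, "dz": 0, "wx": 0, "wy": 0, "wz": 0},
    {"dx": 0.05, "dy": -0.011, "dz": 0, "wx": 0, "wy": 0, "wz": -0.5},
    {"dx": 0.08, "dy": -0.018, "dz": 0, "wx": 0, "wy": 0, "wz": -1},
    {"dx": 0.11, "dy": -0.025, "dz": 0, "wx": 0, "wy": 0, "wz": -1.5},
    {"dx": 0.14, "dy": -0.031, "dz": 0, "wx": 0, "wy": 0, "wz": -1.9},
    {"dx": 0.165, "dy": -0.037, "dz": 0, "wx": 0, "wy": 0, "wz": -1.9},
    {"dx": 0.174, "dy": -0.039, "dz": 0, "wx": 0, "wy": 0, "wz": -1.9},
    {"dx": 0.174, "dy": -0.039, "dz": 0, "wx": 0, "wy": 0, "wz": -1.9},
    {"dx": 0.174, "dy": -0.039, "dz": 0, "wx": 0, "wy": 0, "wz": -1.9}
  ],
  "fingers": 0.0
}}

```text
t: 21.98
ee_pos: [0.4397, -0.0624, 0.1629]
ee_rot: [[-0.999, -0.053, 0.003], [-0.053, 0.999, -0.001], [-0.003, -0.001, -1.0]]
contact_force: [1.2, -0.0, 0.6]
opening: 0.997
finger_force: 0.0
```

```bash
python3 - <<'E'
from h import *
o=monitor.get_obs();im=imaging.capture("wrist");c=cam("wrist",o)
print(np.array(o["ee_pos"]).round(4),np.round(o["ee_rot"],3).tolist(),o["opening"])
a=proj(c,[[.4394,-.061,.022],[.4394,-.03,.022],[.4394,-.092,.022]]);print(a);a=a[0]
x,y=(a-[80,60]).astype(int);print(x,y)
cv2.imwrite("pics/p8.png",cv2.resize(im[y:y+120,x:x+160],None,fx=5,fy=5,interpolation=cv2.INTER_CUBIC))
E
```

```text
[ 0.4397 -0.0624  0.1629] [[-0.999, -0.053, 0.003], [-0.053, 0.999, -0.001], [-0.003, -0.001, -1.0]] 0.9969585117952595
[[324.42195854 227.23799835]
 [366.86753734 229.4089593 ]
 [281.82174726 225.05912843]]
244 167
```

View pics/p8.png

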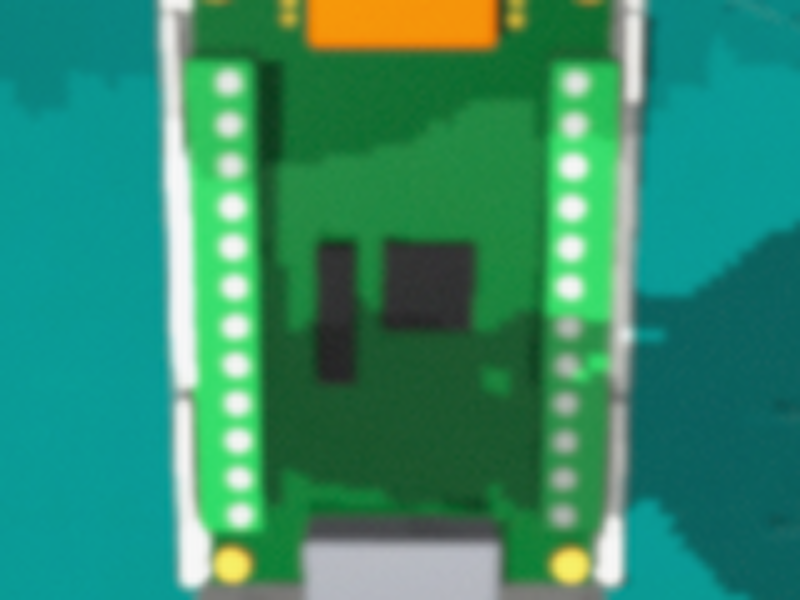

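The control board lies bare. Its terminal strips have outer edges at crop x≈192 and 614, so the centre is at full-frame (325,226), as predicted. I descend to the terminals.

Call:
{"api": "drive_tool", "payload": {
  "moves": [
    {"dx": 0, "dy": 0.0008, "dz": 0.02, "wx": 0, "wy": 0, "wz": 0},
    {"dx": 0, "dy": 0.0008, "dz": 0.05, "wx": 0, "wy": 0, "wz": 0},
    {"dx": 0, "dy": 0.0008, "dz": 0.08, "wx": 0, "wy": 0, "wz": 0},
    {"dx": 0, "dy": 0.0008, "dz": 0.105, "wx": 0, "wy": 0, "wz": 0},
    {"dx": 0, "dy": 0.0008, "dz": 0.12, "wx": 0, "wy": 0, "wz": 0},
    {"dx": 0, "dy": 0.0008, "dz": 0.12, "wx": 0, "wy": 0, "wz": 0},
    {"dx": 0, "dy": 0.0008, "dz": 0.12, "wx": 0, "wy": 0, "wz": 0}
  ]
}}

```text
t: 22.62
ee_pos: [0.4395, -0.0611, 0.0413]
ee_rot: [[-0.998, -0.055, -0.001], [-0.055, 0.998, 0.0], [0.001, 0.0, -1.0]]
contact_force: [0.6, -0.7, 0.1]
opening: 0.993
finger_force: 0.0
```

Call:
{"api": "drive_tool", "payload": {
  "moves": [
    {"dx": 0, "dy": -0.0005, "dz": 0.008, "wx": 0, "wy": 0, "wz": 0},
    {"dx": 0, "dy": -0.0005, "dz": 0.016, "wx": 0, "wy": 0, "wz": 0},
    {"dx": 0, "dy": -0.0005, "dz": 0.022, "wx": 0, "wy": 0, "wz": 0},
    {"dx": 0, "dy": -0.0005, "dz": 0.0245, "wx": 0, "wy": 0, "wz": 0},
    {"dx": 0, "dy": -0.0005, "dz": 0.0245, "wx": 0, "wy": 0, "wz": 0},
    {"dx": 0, "dy": -0.0005, "dz": 0.0245, "wx": 0, "wy": 0, "wz": 0}
  ]
}}

```text
t: 23.12
ee_pos: [0.4383, -0.0617, 0.0174]
ee_rot: [[-0.999, -0.054, -0.0], [-0.054, 0.999, -0.0], [0.0, -0.0, -1.0]]
contact_force: [-1.1, -1.1, 0.3]
opening: 0.995
finger_force: 0.0
```

Call:
{"api": "drive_tool", "payload": {
  "moves": [
    {"dx": 0, "dy": 0, "dz": 0, "wx": 0, "wy": 0, "wz": 0},
    {"dx": 0, "dy": 0, "dz": 0, "wx": 0, "wy": 0, "wz": 0},
    {"dx": 0, "dy": 0, "dz": 0, "wx": 0, "wy": 0, "wz": 0},
    {"dx": 0, "dy": 0, "dz": 0, "wx": 0, "wy": 0, "wz": 0},
    {"dx": 0, "dy": 0, "dz": 0, "wx": 0, "wy": 0, "wz": 0},
    {"dx": 0, "dy": 0, "dz": 0, "wx": 0, "wy": 0, "wz": 0},
    {"dx": 0, "dy": 0, "dz": 0, "wx": 0, "wy": 0, "wz": 0}
  ],
  "fingers": 1.0
}}

```text
t: 23.7
ee_pos: [0.4386, -0.0618, 0.0182]
ee_rot: [[-0.999, -0.054, 0.001], [-0.054, 0.999, -0.0], [-0.001, -0.0, -1.0]]
contact_force: [-1.6, 0.5, 8.4]
opening: 0.706
finger_force: 62.4
```

Call:
{"api": "drive_tool", "payload": {
  "moves": [
    {"dx": 0, "dy": 0, "dz": -0.002, "wx": 0, "wy": 0, "wz": 0},
    {"dx": 0, "dy": 0, "dz": -0.005, "wx": 0, "wy": 0, "wz": 0},
    {"dx": 0, "dy": 0, "dz": -0.01, "wx": 0, "wy": 0, "wz": 0},
    {"dx": 0, "dy": 0, "dz": -0.017, "wx": 0, "wy": 0, "wz": 0},
    {"dx": 0, "dy": 0, "dz": -0.025, "wx": 0, "wy": 0, "wz": 0},
    {"dx": 0, "dy": 0, "dz": -0.037, "wx": 0, "wy": 0, "wz": 0},
    {"dx": 0, "dy": 0, "dz": -0.05, "wx": 0, "wy": 0, "wz": 0},
    {"dx": 0, "dy": 0, "dz": -0.065, "wx": 0, "wy": 0, "wz": 0},
    {"dx": 0, "dy": 0, "dz": -0.077, "wx": 0, "wy": 0, "wz": 0},
    {"dx": 0, "dy": 0, "dz": -0.082, "wx": 0, "wy": 0, "wz": 0}
  ]
}}

```text
t: 24.53
ee_pos: [0.4393, -0.062, 0.1015]
ee_rot: [[-0.999, -0.054, 0.003], [-0.054, 0.999, -0.001], [-0.003, -0.001, -1.0]]
contact_force: [-0.3, 0.0, -1.7]
opening: 0.702
finger_force: 65.0
```

Call:
{"api": "drive_tool", "payload": {
  "moves": [
    {"dx": -0.012, "dy": -0.007, "dz": 0, "wx": 0, "wy": 0, "wz": 0},
    {"dx": -0.035, "dy": -0.021, "dz": 0, "wx": 0, "wy": 0, "wz": -1},
    {"dx": -0.06, "dy": -0.036, "dz": 0, "wx": 0, "wy": 0, "wz": -2},
    {"dx": -0.085, "dy": -0.051, "dz": 0, "wx": 0, "wy": 0, "wz": -3},
    {"dx": -0.11, "dy": -0.066, "dz": 0, "wx": 0, "wy": 0, "wz": -3.8},
    {"dx": -0.135, "dy": -0.081, "dz": 0, "wx": 0, "wy": 0, "wz": -3.8},
    {"dx": -0.152, "dy": -0.091, "dz": 0, "wx": 0, "wy": 0, "wz": -3.8},
    {"dx": -0.1605, "dy": -0.0965, "dz": 0.01, "wx": 0, "wy": 0, "wz": -3.8},
    {"dx": -0.1605, "dy": -0.0965, "dz": 0.025, "wx": 0, "wy": 0, "wz": -3.8},
    {"dx": -0.1605, "dy": -0.0965, "dz": 0.035, "wx": 0, "wy": 0, "wz": -3.8}
  ]
}}

```text
t: 25.37
ee_pos: [0.603, -0.1492, 0.0627]
ee_rot: [[-0.993, -0.12, -0.002], [-0.12, 0.993, 0.001], [0.002, 0.001, -1.0]]
contact_force: [-0.7, 0.2, -1.9]
opening: 0.706
finger_force: 65.0
```

Call:
{"api": "drive_tool", "payload": {
  "moves": [
    {"dx": 0, "dy": 0, "dz": 0.01, "wx": 0, "wy": 0, "wz": 0},
    {"dx": 0, "dy": 0, "dz": 0.015, "wx": 0, "wy": 0, "wz": 0},
    {"dx": 0, "dy": 0, "dz": 0.015, "wx": 0, "wy": 0, "wz": 0},
    {"dx": 0, "dy": 0, "dz": 0.015, "wx": 0, "wy": 0, "wz": 0}
  ]
}}

```text
t: 25.7
ee_pos: [0.6032, -0.149, 0.0491]
ee_rot: [[-0.993, -0.121, -0.001], [-0.121, 0.993, 0.0], [0.001, 0.0, -1.0]]
contact_force: [-0.2, 0.3, -1.3]
opening: 0.706
finger_force: 65.0
```

```bash
python3 - <<'E'
from h import *
o=monitor.get_obs();im=imaging.capture("scene");w=imaging.capture("wrist");c=cam("scene");cw=cam("wrist",o)
print(np.array(o["ee_pos"]).round(4),o["opening"])
a=proj(c,[.6,-.08,.02])[0];b=proj(cw,[.59,-.1495,.008])[0];print(a,b)
def cr(i,a,f):
    x,y=np.clip((a-[200/f,225/f]).astype(int),0,[640-int(400/f),480-int(450/f)]);print(x,y);return cv2.resize(i[y:y+int(450/f),x:x+int(400/f)],(400,450),interpolation=cv2.INTER_CUBIC)
cv2.imwrite("pics/p9.png",np.hstack([cr(im,a,3),cr(w,b,1.4)]))
E
```

```text
[ 0.6032 -0.149   0.0491] 0.7060218388539083
[324.92366489 236.3937152 ] [323.7909656  260.41514545]
258 161
180 99
```

View pics/p9.png

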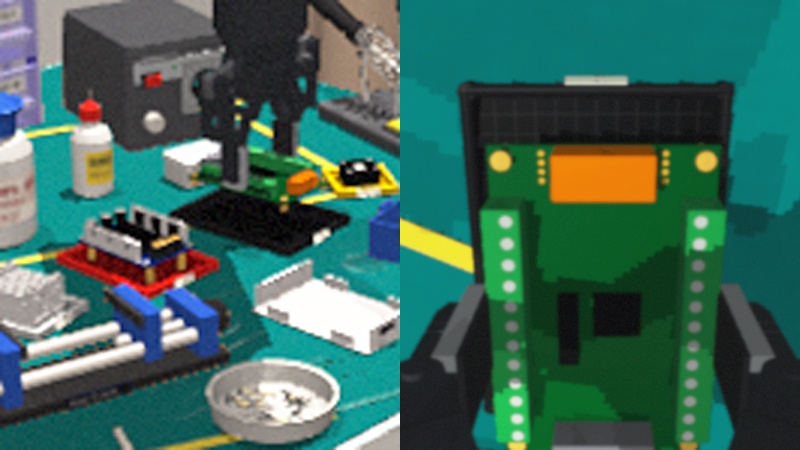

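The control board hangs level over the black tray, about 1–2 mm to the +y side (board centre 603, tray centre 596 in the right half). The red tray already holds the power board. I lower it with a small correction.

Call:
{"api": "drive_tool", "payload": {
  "moves": [
    {"dx": 0, "dy": -0.0012, "dz": 0.008, "wx": 0, "wy": 0, "wz": 0},
    {"dx": 0, "dy": -0.0012, "dz": 0.016, "wx": 0, "wy": 0, "wz": 0},
    {"dx": 0, "dy": -0.0012, "dz": 0.022, "wx": 0, "wy": 0, "wz": 0},
    {"dx": 0, "dy": -0.0012, "dz": 0.026, "wx": 0, "wy": 0, "wz": 0},
    {"dx": 0, "dy": -0.0012, "dz": 0.028, "wx": 0, "wy": 0, "wz": 0},
    {"dx": 0, "dy": -0.0012, "dz": 0.0295, "wx": 0, "wy": 0, "wz": 0},
    {"dx": 0, "dy": -0.0012, "dz": 0.0305, "wx": 0, "wy": 0, "wz": 0},
    {"dx": 0, "dy": -0.0012, "dz": 0.0305, "wx": 0, "wy": 0, "wz": 0},
    {"dx": 0, "dy": -0.0012, "dz": 0.0305, "wx": 0, "wy": 0, "wz": 0}
  ]
}}

```text
t: 26.55
ee_pos: [0.6037, -0.1504, 0.0193]
ee_rot: [[-0.993, -0.12, -0.001], [-0.12, 0.993, 0.0], [0.001, 0.0, -1.0]]
contact_force: [-2.2, 1.0, 4.8]
opening: 0.705
finger_force: 65.6
```

Contact is felt (4.8 N), so I release and rise.

Call:
{"api": "drive_tool", "payload": {
  "moves": [
    {"dx": 0, "dy": 0, "dz": 0, "wx": 0, "wy": 0, "wz": 0},
    {"dx": 0, "dy": 0, "dz": 0, "wx": 0, "wy": 0, "wz": 0},
    {"dx": 0, "dy": 0, "dz": 0, "wx": 0, "wy": 0, "wz": 0},
    {"dx": 0, "dy": 0, "dz": 0, "wx": 0, "wy": 0, "wz": 0},
    {"dx": 0, "dy": 0, "dz": -0.005, "wx": 0, "wy": 0, "wz": 0},
    {"dx": 0, "dy": 0, "dz": -0.015, "wx": 0, "wy": 0, "wz": 0},
    {"dx": 0, "dy": 0, "dz": -0.035, "wx": 0, "wy": 0, "wz": 0},
    {"dx": 0, "dy": 0, "dz": -0.065, "wx": 0, "wy": 0, "wz": 0},
    {"dx": 0, "dy": 0, "dz": -0.1, "wx": 0, "wy": 0, "wz": 0},
    {"dx": 0, "dy": 0, "dz": -0.135, "wx": 0, "wy": 0, "wz": 0}
  ],
  "fingers": 0.0
}}

```text
t: 27.38
ee_pos: [0.6036, -0.1504, 0.1558]
ee_rot: [[-0.993, -0.12, -0.001], [-0.12, 0.993, 0.0], [0.001, 0.0, -1.0]]
contact_force: [0.7, 0.2, 0.0]
opening: 1.0
finger_force: 0.0
```

Call:
{"api": "drive_tool", "payload": {
  "moves": [
    {"dx": 0.03, "dy": 0.03, "dz": -0.03, "wx": 0, "wy": 0, "wz": 0},
    {"dx": 0.06, "dy": 0.06, "dz": -0.06, "wx": 0, "wy": 0, "wz": 0},
    {"dx": 0.09, "dy": 0.09, "dz": -0.09, "wx": 0, "wy": 0, "wz": 0},
    {"dx": 0.11, "dy": 0.11, "dz": -0.11, "wx": 0, "wy": 0, "wz": 0},
    {"dx": 0.11, "dy": 0.11, "dz": -0.11, "wx": 0, "wy": 0, "wz": 0},
    {"dx": 0.11, "dy": 0.11, "dz": -0.11, "wx": 0, "wy": 0, "wz": 0}
  ]
}}

```text
t: 27.88
ee_pos: [0.4795, -0.0525, 0.2679]
ee_rot: [[-0.993, -0.122, 0.004], [-0.122, 0.993, -0.0], [-0.004, -0.001, -1.0]]
contact_force: [-0.4, -0.5, 0.0]
opening: 0.995
finger_force: 0.0
```

```bash
python3 - <<'E'
from h import *
o=monitor.get_obs();w=imaging.capture("wrist")
print(np.array(o["ee_pos"]).round(4),o["contact_force"],o["finger_force"])
cv2.imwrite("pics/p10.png",w)
E
```

```text
[ 0.4795 -0.0525  0.2679] [-0.44795834 -0.54518577  0.01487565] 0.0
```

View pics/p10.png

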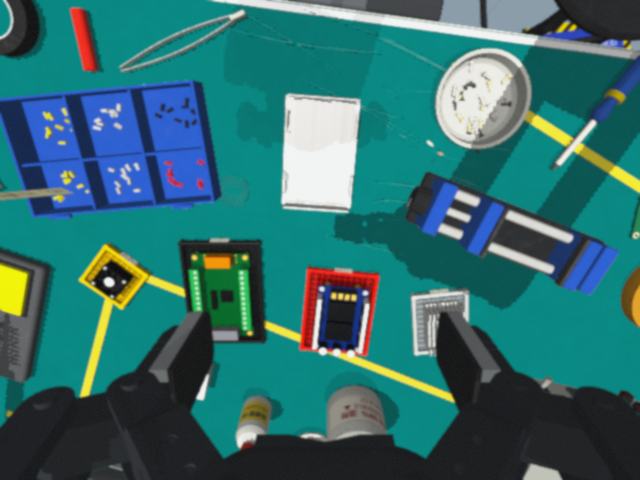

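The picture shows every part inside its own tray: fan (112,277), control board (224,292), power board (341,315) and heat sink (443,325). The dish at (483,98) has not moved. I hand the job in.

```bash
python3 -c "
from workcell import workorder
print(workorder.finish_job())"
```

```text
the job is handed in; nothing more can be done
None
```

I took the stack apart from the top down, and each part lies flat in its own tray in the last picture, with the dish of screws not visibly moved; I handed the job in at about 28 s, and the hand-in returned no verdict.

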